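# Change the dispensing deck over to the small-tube blocks

### The arm

A 7-joint arm with a two-finger parallel gripper is mounted at the origin on a cart in front of the work surface, level with it; the furniture and walls round the work are solid. World frame = base frame: x ahead of the robot, y to its left, z up, the work surface at z = 0. Lengths are in m, angles in rad, forces in N, time in s.
With the tool pointing down it reaches from about 0.425 to 0.925 m from the base axis. Payload 6.8 kg.
Tool frame: the origin (TCP) lies at the very end of the fingers, on their centre line; the grasp point (between the pads) lies 19 mm behind it; z points along the fingers, x is the direction in which the jaws open and shut, and the axes are right-handed (so a half turn about z gives the same grasp; the last joint's range is limited). The gripper opens to 85 mm and grips with 20 to 120 N. Pads are 22 mm wide; open, the fingers measure 114 mm over their backs; the gripper's body (76 mm by 85 mm) begins 54 mm behind the grasp point. The pads swing forward as they close: fully open they stand 13 mm farther back than shut.
Start: joints at [1.226, 0.477, 0.022, 1.555, -0.011, 1.109, -0.083], TCP at [0.158, -0.656, 0.231] pointing down, gripper open.
Joint ranges: [-2.96, 2.96], [-0.34, 2.1], [-1.41, 1.46], [0.24, 2.44], [-1.37, 4.51], [0.17, 1.92], [-2.96, 2.96]. Speed limits (rad/s): [2.39, 2.39, 3.14, 3.14, 3.14, 3.14, 3.14].

### API

Orientations are given as a unit quaternion [w, x, y, z].
In Python, from station import get_obs, read_camera, calibration, hand_in, recognise, outline_of, place_of gives the robot as it stands.
- The arm moves only by the tool move_arm, never from a script. Its argument "steps" is a list of rows, each an object with "fingers": the finger opening in mm, from 0 to 85.4; "translation": the shift along the world's x, y, z in mm, a list of three; "turn": the turn about the world's z in rad. In form: [{"fingers": fingers, "translation": [dx, dy, dz], "turn": turn}, ...]. A call has 1 to 10 rows; each row shifts and turns the commanded pose from where the row before left it; what a row does not reach is not made up. A row lasts 1/8 s, in which the tool goes at most 62.5 mm and 10.7 degrees, less where a joint would pass 70% of its speed; a pose out of reach is approached as far as the arm can. A call with a gripper value outside its range is refused whole. The fingers move at their own pace and stop on an object; "newtons" is the grip in N (left out, the last holds). Time passes only in rows, so rows that do not move let the fingers close. It gives the time, the measured TCP pose, the force and the opening at its end, in the units of the state.
- get_obs(): the state, without advancing time (a new reading comes with each control period).
- read_camera(name): name is "side" or "top"; returns the picture (420x560x3 uint8, blue, green, red); there is no depth.
- calibration(name): a dict with "camera_matrix" (3x3 intrinsics, pixels), "rvec" (rotation vector, rad) and "tvec" (3), from world to camera coordinates, as OpenCV has them. Camera axes: x right, y down, z forward; pixel columns grow to the right and rows downward; lengths in m; the calibration is good to about 2 mm. A picture is of the moment at which its call begins. calibration takes no time and is no camera call.
- hand_in(): hands the job in, once; it reports no verdict.
Trained networks look in the newest picture that a camera, given by its name, has taken for a name from the list of things; names that differ only in an ending like _2 or _b are one class to them, and where a whole thing is asked for, a point or a joint stands for the part that bears it (a point fixed in the world has none). Each returns a list of dicts, best first, with "conf" (0 to 1); they miss things now and then, are a little off and sometimes report something else, mostly with a low value. They report only what shows in the picture. A call takes as long as a camera call. They do not tell look-alikes from the thing itself.
- recognise(camera, name): "xy" ([column, row] in pixels, amid what is visible of it).
- outline_of(camera, name): "mask" (420x560 bool, what is visible of it) and "xy" ([column, row] in pixels, amid what is visible of it).
- place_of(camera, name): "xy" ([column, row] in pixels: a listed point, or the origin of a listed thing).
The state is a dict: "t": time; "q": joint angles; "joint_vel": joint speeds; "joint_torque": joint torques, N m; "eef_pos": TCP position; "tool_rot": TCP orientation; "contact_force": force on the tool from outside, world axes, zero at the start; "torque": the same for the moment, N m; "gripper_width": opening from 0.0 (shut) to 1.0 (fully open).
Only numpy, scipy, OpenCV 4.12 (cv2) and the standard library are available. Lean on these libraries where they do the work, as an engineer would, in place of code of your own. Each camera call takes 0.05 s, during which the arm holds its last target.

### The job

Change the dispensing deck over: swing its keeper bar up, put the six-well wide-bore blocks (one or two) that are on the deck flat on the floor of the crate, and take every eighteen-well tube block (two or three) out of the crate and seat it in a nest of its own, lying flat and pushed fully home against that nest's two dowels and its end stop. With all of that done, swing the keeper bar fully down again. The other things stay in the crate, and those on the bench are left alone.

Things in the scene. Friction and masses are not known exactly. Their poses are not given: they have to be found in the camera images.
- deck: fixed dark grey deck: plate top 14 mm above the bench, from x -105 to +75 and y -155 to +155 mm of the origin (on the bench); x points away from the robot (turned up to 0.18 rad), y left. Three nests side by side, 115 mm apart (69 mm free between blocks); keeper bar hinged on the 38 mm high back rail at the +x edge
- nest0 (a point): home point of the deck's +y (left) nest, on the deck's top face: centre of the underside of a block that is home, its length along this x. Two dowels (10 mm thick, 16 high) touch the block's +y long side, centres 28 mm to +y and 32 mm before and behind; the end stop (24 wide, 16 high) touches the middle of its +x end. -y side and -x end are open; contact is the stop
- nest1 (a point): home point of the deck's middle nest, on the deck's top face: centre of the underside of a block that is home, its length along this x. Two dowels (10 mm thick, 16 high) touch the block's +y long side, centres 28 mm to +y and 32 mm before and behind; the end stop (24 wide, 16 high) touches the middle of its +x end. -y side and -x end are open; contact is the stop
- nest2 (a point): home point of the deck's -y (right) nest, on the deck's top face: centre of the underside of a block that is home, its length along this x. Two dowels (10 mm thick, 16 high) touch the block's +y long side, centres 28 mm to +y and 32 mm before and behind; the end stop (24 wide, 16 high) touches the middle of its +x end. -y side and -x end are open; contact is the stop
- keeper (a joint): keeper bar's hinge, rad: 0 = fully down on its stop, level, 1.5 mm above the blocks and 8 mm over their +x ends; about 0 at the start, 1.5 = upright, limit 1.75. Steel strip 284 mm along y, 37.5 mm from hinge to free edge; hinge line along deck y at deck x +54 mm, 48 mm above the bench. Opens up and away from the robot; stiff: stays where left, takes 2 to 3 N at the tab
- keeper_tab (a point): middle of the end face of the bar's black finger tab (26 mm along y, 8 thick, 20 tall, mid-length at the bar's free edge); z points out along the tab. Bar down: tab points up, this point 70.5 mm above the bench at deck x +20.5, y 0 mm. Bar upright: tab points away from the robot. The point is 40 mm from the hinge line
- crate: storage crate, fixed to the bench: open white plastic box 260 (x) x 320 (y) x 50 mm high, walls and floor 4 mm thick; origin under its middle on the bench, x away from the robot (turned by up to 0.18 rad)
- block0: tube block: plain aluminium block 96 long (its x) x 46 wide (its y) x 30 high, 0.18 to 0.37 kg, with eighteen 10 mm wells in 6 rows of 3 in its top; origin at the centre of its underside, z up; the same either way round. It may be absent (two or three of the three are there)
- block1: tube block: plain aluminium block 96 long (its x) x 46 wide (its y) x 30 high, 0.18 to 0.37 kg, with eighteen 10 mm wells in 6 rows of 3 in its top; origin at the centre of its underside, z up; the same either way round. It may be absent (two or three of the three are there)
- block2: tube block: plain aluminium block 96 long (its x) x 46 wide (its y) x 30 high, 0.18 to 0.37 kg, with eighteen 10 mm wells in 6 rows of 3 in its top; origin at the centre of its underside, z up; the same either way round. It may be absent (two or three of the three are there)
- wide0: wide-bore block, at first in one of the nests under the keeper bar: aluminium, 84 long (its x) x 46 wide (its y) x 30 mm high, 0.18 to 0.37 kg, with six 18 mm wells in 3 rows of 2; origin at the centre of its underside, z up. It may be absent (one or two of the three are there)
- wide1: wide-bore block, at first in one of the nests under the keeper bar: aluminium, 84 long (its x) x 46 wide (its y) x 30 mm high, 0.18 to 0.37 kg, with six 18 mm wells in 3 rows of 2; origin at the centre of its underside, z up. It may be absent (one or two of the three are there)
- wide2: wide-bore block, at first in one of the nests under the keeper bar: aluminium, 84 long (its x) x 46 wide (its y) x 30 mm high, 0.18 to 0.37 kg, with six 18 mm wells in 3 rows of 2; origin at the centre of its underside, z up. It may be absent (one or two of the three are there)
- label_roll: roll of white labels lying flat, 60 mm across, 26 mm high; to stay in the crate; origin at the centre of its underside
- petri_dish: petri dish, 59 mm across, 14 mm high; to stay in the crate; origin at the centre of its underside
- timer: white timer 62 x 62 x 19 mm lying at the left of the bench, not to be disturbed; origin at the centre of its underside
- marker: marker pen 135 mm long (its y), lying at the right of the bench, not to be disturbed
- forceps: steel forceps 130 mm long (its y), lying at the left of the bench, not to be disturbed
Things that resemble listed ones, but are neither listed nor needed, are in the scene too. Leave any pink look-alike of the petri_dish alone.

How it is judged:
On the way, in this order (a step that is already met when the one before it is completed fails the run):
1. the keeper bar is swung up (value of joint keeper above 0.9 rad), for 0.2 s.
2. the wide-bore blocks are in the crate and every tube block is home in a nest, flat against its two dowels and end stop, with the keeper bar still up (((x of block0 in the frame of nest0 between -0.002 and 0.002 m and y of block0 in the frame of nest0 between -0.002 and 0.002 m and z of block0 in the frame of nest0 between -0.003 and 0.003 m and angle between the x axis of block0 and the x axis of nest0, either way round below 0.025 rad and angle between block0's own z axis and vertical below 0.05 rad) or (x of block0 in the frame of nest1 between -0.002 and 0.002 m and y of block0 in the frame of nest1 between -0.002 and 0.002 m and z of block0 in the frame of nest1 between -0.003 and 0.003 m and angle between the x axis of block0 and the x axis of nest1, either way round below 0.025 rad and angle between block0's own z axis and vertical below 0.05 rad) or (x of block0 in the frame of nest2 between -0.002 and 0.002 m and y of block0 in the frame of nest2 between -0.002 and 0.002 m and z of block0 in the frame of nest2 between -0.003 and 0.003 m and angle between the x axis of block0 and the x axis of nest2, either way round below 0.025 rad and angle between block0's own z axis and vertical below 0.05 rad)) and ((x of block1 in the frame of nest0 between -0.002 and 0.002 m and y of block1 in the frame of nest0 between -0.002 and 0.002 m and z of block1 in the frame of nest0 between -0.003 and 0.003 m and angle between the x axis of block1 and the x axis of nest0, either way round below 0.025 rad and angle between block1's own z axis and vertical below 0.05 rad) or (x of block1 in the frame of nest1 between -0.002 and 0.002 m and y of block1 in the frame of nest1 between -0.002 and 0.002 m and z of block1 in the frame of nest1 between -0.003 and 0.003 m and angle between the x axis of block1 and the x axis of nest1, either way round below 0.025 rad and angle between block1's own z axis and vertical below 0.05 rad) or (x of block1 in the frame of nest2 between -0.002 and 0.002 m and y of block1 in the frame of nest2 between -0.002 and 0.002 m and z of block1 in the frame of nest2 between -0.003 and 0.003 m and angle between the x axis of block1 and the x axis of nest2, either way round below 0.025 rad and angle between block1's own z axis and vertical below 0.05 rad)) and ((x of block2 in the frame of nest0 between -0.002 and 0.002 m and y of block2 in the frame of nest0 between -0.002 and 0.002 m and z of block2 in the frame of nest0 between -0.003 and 0.003 m and angle between the x axis of block2 and the x axis of nest0, either way round below 0.025 rad and angle between block2's own z axis and vertical below 0.05 rad) or (x of block2 in the frame of nest1 between -0.002 and 0.002 m and y of block2 in the frame of nest1 between -0.002 and 0.002 m and z of block2 in the frame of nest1 between -0.003 and 0.003 m and angle between the x axis of block2 and the x axis of nest1, either way round below 0.025 rad and angle between block2's own z axis and vertical below 0.05 rad) or (x of block2 in the frame of nest2 between -0.002 and 0.002 m and y of block2 in the frame of nest2 between -0.002 and 0.002 m and z of block2 in the frame of nest2 between -0.003 and 0.003 m and angle between the x axis of block2 and the x axis of nest2, either way round below 0.025 rad and angle between block2's own z axis and vertical below 0.05 rad)) and x of wide0 in the frame of crate between -0.126 and 0.126 m and y of wide0 in the frame of crate between -0.156 and 0.156 m and z of each of wide0, wide1, wide2 in the frame of crate below 0.01 m and angle between each of wide0, wide1, wide2's own z axis and vertical below 0.08 rad and x of wide1 in the frame of crate between -0.126 and 0.126 m and y of wide1 in the frame of crate between -0.156 and 0.156 m and x of wide2 in the frame of crate between -0.126 and 0.126 m and y of wide2 in the frame of crate between -0.156 and 0.156 m and value of joint keeper above 0.5 rad), for 0.3 s.
3. the keeper bar is fully down (value of joint keeper below 0.06 rad), for 0.2 s.
At the end, for the whole second after the job is handed in: Every tube block there rests flat in its own nest, within 2 mm of touching both dowels and the end stop, square to 0.025 rad; every wide-bore block lies flat on the crate's floor; the keeper bar is down (below 0.06 rad); the label roll and petri dish are still in the crate (((x of block0 in the frame of nest0 between -0.002 and 0.002 m and y of block0 in the frame of nest0 between -0.002 and 0.002 m and z of block0 in the frame of nest0 between -0.003 and 0.003 m and angle between the x axis of block0 and the x axis of nest0, either way round below 0.025 rad and angle between block0's own z axis and vertical below 0.05 rad) or (x of block0 in the frame of nest1 between -0.002 and 0.002 m and y of block0 in the frame of nest1 between -0.002 and 0.002 m and z of block0 in the frame of nest1 between -0.003 and 0.003 m and angle between the x axis of block0 and the x axis of nest1, either way round below 0.025 rad and angle between block0's own z axis and vertical below 0.05 rad) or (x of block0 in the frame of nest2 between -0.002 and 0.002 m and y of block0 in the frame of nest2 between -0.002 and 0.002 m and z of block0 in the frame of nest2 between -0.003 and 0.003 m and angle between the x axis of block0 and the x axis of nest2, either way round below 0.025 rad and angle between block0's own z axis and vertical below 0.05 rad)) and ((x of block1 in the frame of nest0 between -0.002 and 0.002 m and y of block1 in the frame of nest0 between -0.002 and 0.002 m and z of block1 in the frame of nest0 between -0.003 and 0.003 m and angle between the x axis of block1 and the x axis of nest0, either way round below 0.025 rad and angle between block1's own z axis and vertical below 0.05 rad) or (x of block1 in the frame of nest1 between -0.002 and 0.002 m and y of block1 in the frame of nest1 between -0.002 and 0.002 m and z of block1 in the frame of nest1 between -0.003 and 0.003 m and angle between the x axis of block1 and the x axis of nest1, either way round below 0.025 rad and angle between block1's own z axis and vertical below 0.05 rad) or (x of block1 in the frame of nest2 between -0.002 and 0.002 m and y of block1 in the frame of nest2 between -0.002 and 0.002 m and z of block1 in the frame of nest2 between -0.003 and 0.003 m and angle between the x axis of block1 and the x axis of nest2, either way round below 0.025 rad and angle between block1's own z axis and vertical below 0.05 rad)) and ((x of block2 in the frame of nest0 between -0.002 and 0.002 m and y of block2 in the frame of nest0 between -0.002 and 0.002 m and z of block2 in the frame of nest0 between -0.003 and 0.003 m and angle between the x axis of block2 and the x axis of nest0, either way round below 0.025 rad and angle between block2's own z axis and vertical below 0.05 rad) or (x of block2 in the frame of nest1 between -0.002 and 0.002 m and y of block2 in the frame of nest1 between -0.002 and 0.002 m and z of block2 in the frame of nest1 between -0.003 and 0.003 m and angle between the x axis of block2 and the x axis of nest1, either way round below 0.025 rad and angle between block2's own z axis and vertical below 0.05 rad) or (x of block2 in the frame of nest2 between -0.002 and 0.002 m and y of block2 in the frame of nest2 between -0.002 and 0.002 m and z of block2 in the frame of nest2 between -0.003 and 0.003 m and angle between the x axis of block2 and the x axis of nest2, either way round below 0.025 rad and angle between block2's own z axis and vertical below 0.05 rad)) and x of wide0 in the frame of crate between -0.126 and 0.126 m and y of wide0 in the frame of crate between -0.156 and 0.156 m and z of each of wide0, wide1, wide2 in the frame of crate below 0.01 m and angle between each of wide0, wide1, wide2's own z axis and vertical below 0.08 rad and x of wide1 in the frame of crate between -0.126 and 0.126 m and y of wide1 in the frame of crate between -0.156 and 0.156 m and x of wide2 in the frame of crate between -0.126 and 0.126 m and y of wide2 in the frame of crate between -0.156 and 0.156 m and value of joint keeper below 0.06 rad and not (x of label_roll in the frame of crate above 0.13 m or x of label_roll in the frame of crate below -0.13 m or y of label_roll in the frame of crate above 0.16 m or y of label_roll in the frame of crate below -0.16 m or z of label_roll in the frame of crate above 0.12 m) and not (x of petri_dish in the frame of crate above 0.13 m or x of petri_dish in the frame of crate below -0.13 m or y of petri_dish in the frame of crate above 0.16 m or y of petri_dish in the frame of crate below -0.16 m or z of petri_dish in the frame of crate above 0.12 m) and linear speed of each of block0, block1, block2, wide0, wide1, wide2 below 0.02 m/s).
It fails at once if the label roll or the petri dish is taken out of the crate ((x of label_roll in the frame of crate above 0.13 m or x of label_roll in the frame of crate below -0.13 m or y of label_roll in the frame of crate above 0.16 m or y of label_roll in the frame of crate below -0.16 m or z of label_roll in the frame of crate above 0.12 m) or (x of petri_dish in the frame of crate above 0.13 m or x of petri_dish in the frame of crate below -0.13 m or y of petri_dish in the frame of crate above 0.16 m or y of petri_dish in the frame of crate below -0.16 m or z of petri_dish in the frame of crate above 0.12 m)).
It fails at once if the timer, marker or forceps on the bench is moved by more than 30 mm (distance of any of timer, marker, forceps from where it was at the start of the episode above 0.03 m).
Of block0, block1, block2 only 2 to 3 are there at a start; the rules pass over those that are not, and their reading is None.
Of wide0, wide1, wide2 only 1 to 2 are there at a start; the rules pass over those that are not, and their reading is None.
At some moment in a run one of block0, block1, block2, wide0, wide1, wide2 may be knocked a few centimetres aside while the robot is not near it.
Once in a run the grip may slacken for a moment while it holds something.
It also fails if it takes over 210 s, if anything falls off the work surface, if the arm or the gripper's body presses on something with over 40 N, if the wrist force passes 120 N, or if a joint passes its speed limit or range.

## Working session

There is one attempt and no reset: what is moved stays moved. The work goes in short steps, Python scripts to look and compute and a tool call to move; the robot and the scene stay as the last step left them, time stands still between calls to the robot, and variables do not carry over. Pictures are saved under pics/ and viewed, and the job is handed in when it is done.

Besides the shell and the picture viewer there is one more tool, called after ">>>" as name([rows], argument=value, ...), one row to a line, values as JSON. move_arm: Moves the arm, as the interface text tells. Its arguments: {"type":"object","properties":{"steps":{"type":"array"},"newtons":{"type":"number"}},"required":["steps"]}

```bash
ls; mkdir -p pics; cat > h.py <<'E'
import numpy as np,cv2
from station import *
def cal(n):
    c=calibration(n);K=np.array(c["camera_matrix"],float);R=cv2.Rodrigues(np.array(c["rvec"],float))[0];t=np.array(c["tvec"],float).ravel();return K,R,t
def ray(n,px,z):
    K,R,t=cal(n);d=R.T@np.linalg.inv(K)@np.array([px[0],px[1],1.]);c=-R.T@t
    return (c+d*(z-c[2])/d[2])
def proj(n,p):
    K,R,t=cal(n);p=np.atleast_2d(p);q=(K@(R@p.T+t[:,None])).T;return q[:,:2]/q[:,2:]
E
python3 - <<'E'
from h import *
for n in("top","side"):
    im=read_camera(n);cv2.imwrite(f"pics/{n}0.png",im)
    K,R,t=cal(n);print(n,K.tolist(),(-R.T@t).round(3),R.round(2).tolist())
o=get_obs();print(o["t"],o["eef_pos"],o["tool_rot"],o["contact_force"],o["gripper_width"])
E
```

```text
pics
top [[447.2685287387005, 0.0, 273.4782488843975], [0.0, 447.2685287387005, 205.02103437600442], [0.0, 0.0, 1.0]] [ 0.362 -0.002  1.285] [[-0.03, -1.0, 0.0], [-0.99, 0.03, -0.13], [0.13, -0.0, -0.99]]
side [[384.0631683905814, 0.0, 281.2013572485875], [0.0, 384.0631683905814, 209.4274676481697], [0.0, 0.0, 1.0]] [0.528 1.102 0.664] [[-1.0, 0.01, -0.02], [0.03, 0.48, -0.88], [0.0, -0.88, -0.48]]
0.1 [ 0.1582036  -0.65566125  0.23043147] [-4.41570077e-04  7.85684741e-01 -6.18626581e-01 -6.67374546e-04] [-0.81579598 -0.62500654 -0.37911128] 0.9979411630215078
```

View pics/top0.png

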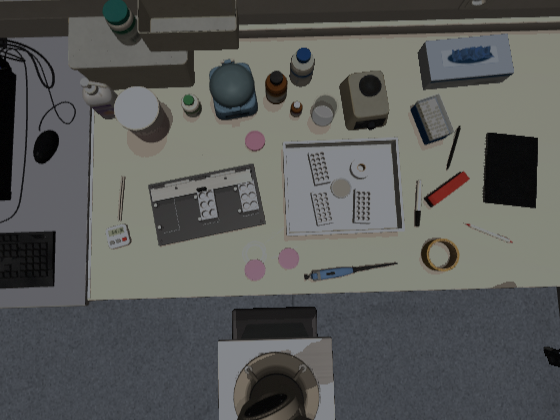

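View pics/side0.png

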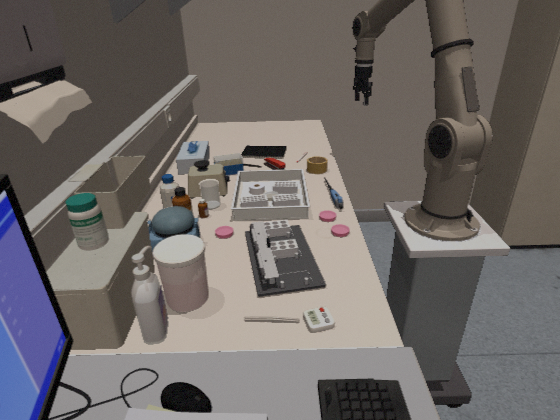

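```bash
python3 - <<'E'
from h import *
im=cv2.imread("pics/top0.png")
cv2.imwrite("pics/deck0.png",cv2.resize(im[150:260,140:280],None,fx=5.5,fy=5.5,interpolation=cv2.INTER_CUBIC))
cv2.imwrite("pics/crate0.png",cv2.resize(im[130:245,275:410],None,fx=5,fy=5,interpolation=cv2.INTER_CUBIC))
for nm in["deck","crate","nest0","nest1","nest2","keeper_tab","block0","wide0","label_roll","petri_dish","timer","marker","forceps"]:
    for cam,zz in(("top",0),("side",0)):
        z={"nest0":.014,"nest1":.014,"nest2":.014,"keeper_tab":.0705,"block0":.004,"wide0":.014,"label_roll":.004,"petri_dish":.004}.get(nm,0)
        for r in place_of(cam,nm)[:5]:
            print(nm,cam,round(r["conf"],2),np.round(r["xy"],1),ray(cam,r["xy"],z).round(4))
print(get_obs()["t"])
E
```

```text
deck top 0.95 [207.2 197.2] [0.5547 0.1837 0.    ]
deck side 0.61 [276.8 260.5] [0.5479 0.1972 0.    ]
crate top 0.69 [339.8 189. ] [ 0.5678 -0.2022  0.    ]
crate side 0.65 [272.2 194.9] [ 0.5656 -0.2288  0.    ]
crate side 0.62 [284.6 188.8] [ 0.5167 -0.2803  0.    ]
nest0 top 0.9 [246.4 197.2] [0.5494 0.0692 0.014 ]
nest0 top 0.75 [170.5 212.6] [0.5111 0.2869 0.014 ]
nest0 top 0.66 [122.  236.6] [0.4465 0.4244 0.014 ]
nest0 side 0.91 [282.6 253.8] [0.5306 0.1843 0.014 ]
nest0 side 0.89 [276.8 233.7] [0.5474 0.0744 0.014 ]
nest0 side 0.74 [290.5 278.9] [0.5112 0.2993 0.014 ]
nest0 side 0.57 [284.9 205.4] [ 0.5183 -0.1138  0.014 ]
nest1 top 0.9 [246.4 197.2] [0.5494 0.0692 0.014 ]
nest1 top 0.75 [170.5 212.6] [0.5111 0.2869 0.014 ]
nest1 top 0.66 [122.  236.6] [0.4465 0.4244 0.014 ]
nest1 side 0.91 [282.6 253.8] [0.5306 0.1843 0.014 ]
nest1 side 0.89 [276.8 233.7] [0.5474 0.0744 0.014 ]
nest1 side 0.74 [290.5 278.9] [0.5112 0.2993 0.014 ]
nest1 side 0.57 [284.9 205.4] [ 0.5183 -0.1138  0.014 ]
nest2 top 0.9 [246.4 197.2] [0.5494 0.0692 0.014 ]
nest2 top 0.75 [170.5 212.6] [0.5111 0.
[... 1450 characters left out ...]
 0.5682 -0.1981  0.004 ]
petri_dish top 0.55 [255.4 141.1] [0.7168 0.0398 0.004 ]
petri_dish side 0.76 [224.5 232.6] [0.7174 0.0438 0.004 ]
petri_dish side 0.56 [266.6 198.3] [ 0.5863 -0.1932  0.004 ]
petri_dish side 0.48 [339.7 228.4] [0.3428 0.0363 0.004 ]
petri_dish side 0.43 [327.7 216.7] [ 0.3728 -0.042   0.004 ]
timer top 0.85 [123.6 233.8] [0.4553 0.4247 0.    ]
timer side 0.8 [320.5 317.7] [0.4445 0.4284 0.    ]
timer side 0.59 [271.8 322. ] [0.5597 0.4383 0.    ]
marker top 0.48 [416.9 203.4] [ 0.5192 -0.4235  0.    ]
forceps top 0.74 [119.9 199.4] [0.5555 0.4368 0.    ]
forceps side 0.79 [270.7 321.9] [0.5622 0.4379 0.    ]
forceps side 0.55 [268.6 238.8] [0.5738 0.0811 0.    ]
1.4
```

View pics/deck0.png

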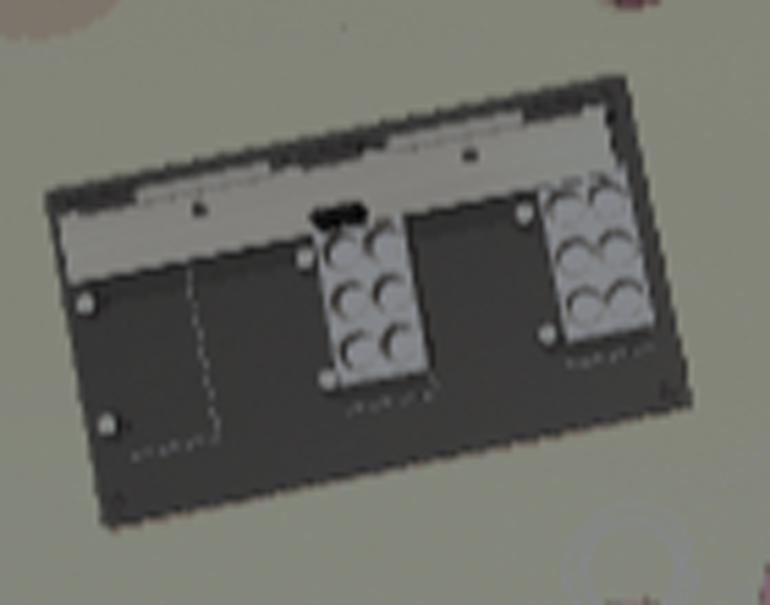

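View pics/crate0.png

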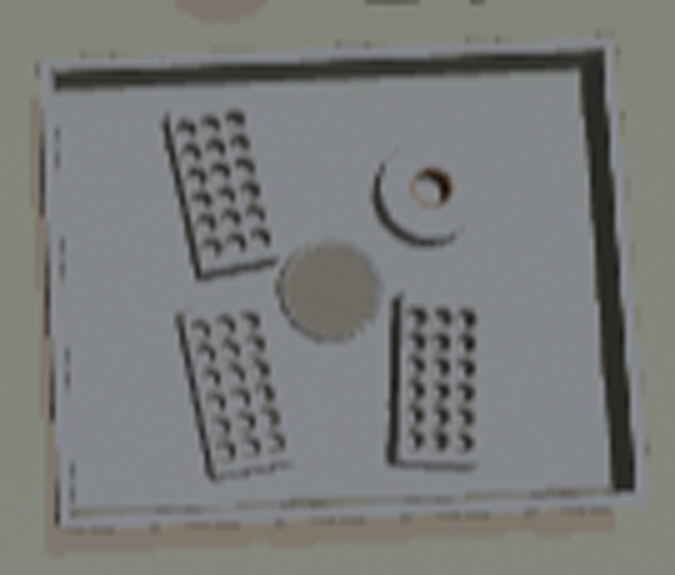

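```bash
cat >> h.py <<'E'
from scipy.optimize import minimize,least_squares
def hull(cam,x,y,yaw,L,W,H,z0):
    c,s=np.cos(yaw),np.sin(yaw);P=[]
    for a in(-L/2,L/2):
        for b in(-W/2,W/2):
            for h in(0,H):P.append([x+c*a-s*b,y+s*a+c*b,z0+h])
    return cv2.convexHull(proj(cam,np.array(P)).astype(np.float32))[:,0]
def sil(cam,p,dims,z0):
    # antialiased silhouette
    h=hull(cam,*p,*dims,z0);S=8
    m=np.zeros((420,560),np.uint8)
    cv2.fillPoly(m,[np.round(h*2**8).astype(np.int32)],255,cv2.LINE_AA,8);return m/255.
def fitbox(cam,mask,dims,z0,yaw0s=(0,)):
    ys,xs=np.nonzero(mask);c=ray(cam,(xs.mean(),ys.mean()),z0+dims[2]*.7);best=None
    M=mask.astype(float)
    for y0 in yaw0s:
        f=lambda v:np.abs(sil(cam,(v[0]/100,v[1]/100,v[2]/5),dims,z0)-M).sum()
        r=minimize(f,[c[0]*100,c[1]*100,y0*5],method="Nelder-Mead",options=dict(initial_simplex=np.array([[c[0]*100+a,c[1]*100+b,y0*5+d] for a,b,d in((0,0,0),(1,0,0),(0,1,0),(0,0,.7))]),maxiter=300,xatol=.005,fatol=.05))
        if best is None or r.fun<best[3]:best=(r.x[0]/100,r.x[1]/100,r.x[2]/5,r.fun)
    return np.array(best)
def boxes(cam,name,dims,z0,mn=.4,yaw0s=(-.3,0,.3)):
    out=[]
    for r in outline_of(cam,name):
        m=r["mask"];A=m.sum()
        if r["conf"]<mn:continue
        b=fitbox(cam,m,dims,z0,yaw0s);b[3]/=A;out.append((round(r["conf"],2),A,b.round(4)))
    return out
TB=(.096,.046,.030);WB=(.084,.046,.030)
E
cat > fitdeck.py <<'E'
from h import *
D=lambda u,v:((u+.5)/5.5-.5+140,(v+.5)/5.5-.5+150)
C=lambda u,v:((u+.5)/5-.5+275,(v+.5)/5-.5+130)
dk=[]
for (u,v),y in zip([(85,303),(305,258),(524,214)],(115,0,-115)): dk.append((D(u,v),(8.5,y+28,30)))
for (u,v),y in zip([(107,425),(328,380),(547,334)],(115,0,-115)): dk.append((D(u,v),(-55.5,y+28,30)))
dk.append((D(691,406),(-105,-155,14)));dk.append((D(105,528),(-105,155,14)))
px=np.array([a for a,b in dk]);m=np.array([b for a,b in dk],float)/1000
def w(p,m):
    c,s=np.cos(p[2]),np.sin(p[2]);return np.c_[p[0]+c*m[:,0]-s*m[:,1],p[1]+s*m[:,0]+c*m[:,1],m[:,2]]
r=least_squares(lambda p:(proj("top",w(p,m))-px).ravel(),[.555,.184,.18]);print("deck",r.x.round(4));print((r.fun.reshape(-1,2)).round(2).tolist())
im=cv2.imread("pics/side0.png");cv2.imwrite("pics/deckside0.png",cv2.resize(im[210:300,235:330],None,fx=6,fy=6,interpolation=cv2.INTER_CUBIC))
q=proj("side",w(r.x,m));print("side pred",((q-[235,210])*6).round(0).tolist())
print("tabside",((proj("side",w(r.x,np.array([[20.5,0,70.5]])/1e3))-[235,210])*6))
E
python3 - <<'E'
from h import *
read_camera("top")
for n,d,z in(("block0",TB,.004),("wide0",WB,.014)):
    for b in boxes("top",n,d,z):print(n,*b)
exec(open("fitdeck.py").read())
E
```

```text
block0 0.85 645 [ 0.5147 -0.2588 -0.085   0.0971]
block0 0.83 583 [ 0.629  -0.1408  0.2209  0.1292]
block0 0.69 595 [ 0.5118 -0.1438  0.1851  0.1226]
wide0 0.64 530 [0.5278 0.1791 0.1301 0.142 ]
deck [0.5493 0.1852 0.1736]
[[-0.19, 0.04], [-0.17, 0.14], [-0.15, 0.1], [-0.36, -0.02], [-0.28, -0.02], [-0.03, 0.2], [0.97, -0.1], [0.21, -0.36]]
side pred [[284.0, 427.0], [238.0, 273.0], [201.0, 145.0], [430.0, 407.0], [371.0, 256.0], [323.0, 130.0], [387.0, 80.0], [547.0, 438.0]]
tabside [[200.5401142  171.84236757]]
```

View pics/deckside0.png

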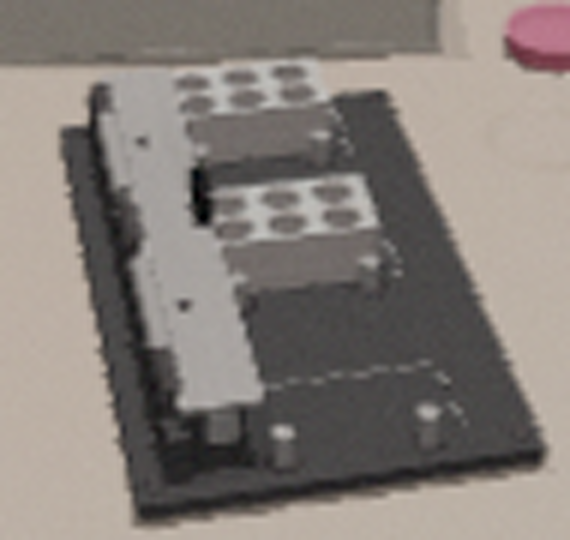

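>>> move_arm([
  {"fingers":0,"translation":[48,43,0],"turn":-0.01},
  {"fingers":0,"translation":[48,43,0],"turn":-0.01},
  {"fingers":0,"translation":[48,43,0],"turn":-0.01},
  {"fingers":0,"translation":[48,43,0],"turn":-0.01},
  {"fingers":0,"translation":[48,43,0],"turn":-0.01},
  {"fingers":0,"translation":[48,43,0],"turn":-0.01},
])

```text
t: 2.3
eef_pos: [0.439, -0.4046, 0.2316]
tool_rot: [0.0, 0.767, -0.642, 0.0]
contact_force: [1.5, -0.8, 0.5]
gripper_width: -0.004
```

>>> move_arm([
  {"fingers":0,"translation":[10,58,0],"turn":0},
  {"fingers":0,"translation":[10,58,0],"turn":0},
  {"fingers":0,"translation":[10,58,0],"turn":0},
  {"fingers":0,"translation":[10,58,0],"turn":0},
  {"fingers":0,"translation":[10,58,0],"turn":0},
  {"fingers":0,"translation":[10,58,0],"turn":0},
  {"fingers":0,"translation":[10,58,0],"turn":0},
  {"fingers":0,"translation":[10,58,-20],"turn":0},
  {"fingers":0,"translation":[10,58,-30],"turn":0},
  {"fingers":0,"translation":[8,58,-30],"turn":0},
])

```text
t: 3.55
eef_pos: [0.5354, 0.1696, 0.154]
tool_rot: [-0.001, 0.767, -0.642, 0.0]
contact_force: [1.7, -0.9, 0.6]
gripper_width: 0.001
```

>>> move_arm([
  {"fingers":0,"translation":[0,0,-20],"turn":0},
  {"fingers":0,"translation":[0,0,-10],"turn":0},
  {"fingers":0,"translation":[0,0,0],"turn":0},
])

```text
t: 3.92
eef_pos: [0.5346, 0.1668, 0.1241]
tool_rot: [0.001, 0.766, -0.643, -0.0]
contact_force: [-0.7, 0.6, 0.0]
gripper_width: 0.006
```

```bash
python3 - <<'E'
from h import *
for n,(a,b,c,d),s in(("top",(150,260,140,280),5.5),("side",(190,300,220,340),5)):
    im=read_camera(n);cv2.imwrite(f"pics/{n}1.png",cv2.resize(im[a:b,c:d],None,fx=s,fy=s,interpolation=cv2.INTER_CUBIC))
o=get_obs();print(o["eef_pos"],o["tool_rot"],o["q"].round(2),o["contact_force"])
print((proj("side",o["eef_pos"])-[220,190])*5)
E
```

```text
[0.53544098 0.16714908 0.12526453] [-4.02251767e-04  7.66194021e-01 -6.42608978e-01  5.10543165e-04] [-0.12  0.44 -0.38  1.91  0.22  0.83 -2.  ] [-0.58925233 -0.22379957  0.04205881]
[[299.53775236 138.69138207]]
```

View pics/side1.png

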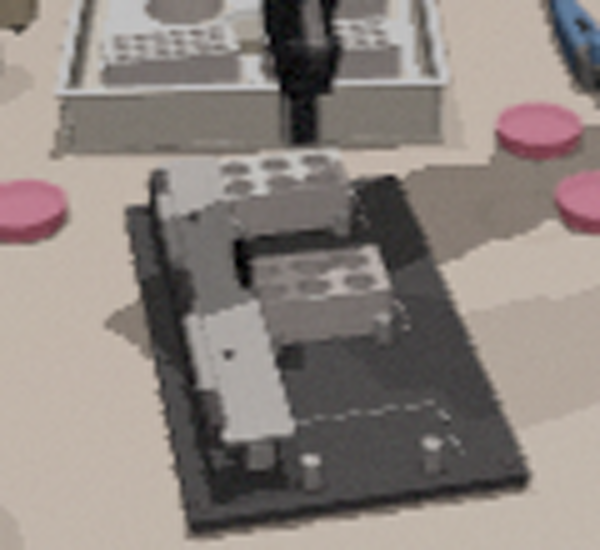

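>>> move_arm([
  {"fingers":0,"translation":[10,18,0],"turn":0},
  {"fingers":0,"translation":[0,0,-30],"turn":0},
  {"fingers":0,"translation":[0,0,-30],"turn":0},
  {"fingers":0,"translation":[0,0,-2],"turn":0},
  {"fingers":0,"translation":[0,0,0],"turn":0},
])

```text
t: 4.65
eef_pos: [0.5457, 0.187, 0.0635]
tool_rot: [-0.001, 0.767, -0.642, 0.0]
contact_force: [-0.1, -0.4, 0.8]
gripper_width: -0.0
```

>>> move_arm([
  {"fingers":0,"translation":[5,1,0],"turn":0},
  {"fingers":0,"translation":[5,1,0],"turn":0},
  {"fingers":0,"translation":[3,0.5,5],"turn":0},
  {"fingers":0,"translation":[3,0.5,5],"turn":0},
  {"fingers":0,"translation":[4.5,0.8,4],"turn":0},
  {"fingers":0,"translation":[4.5,0.8,4],"turn":0},
])

```text
t: 5.4
eef_pos: [0.5698, 0.1906, 0.0808]
tool_rot: [0.0, 0.767, -0.642, -0.0]
contact_force: [-2.7, -0.2, 1.8]
gripper_width: -0.003
```

>>> move_arm([
  {"fingers":0,"translation":[5.5,1,2.5],"turn":0},
  {"fingers":0,"translation":[5.5,1,2.5],"turn":0},
  {"fingers":0,"translation":[6,1,0.5],"turn":0},
  {"fingers":0,"translation":[6,1,0.5],"turn":0},
  {"fingers":0,"translation":[4,1,-1],"turn":0},
  {"fingers":0,"translation":[4,1,-1],"turn":0},
  {"fingers":0,"translation":[0,0,0],"turn":0},
])

```text
t: 6.28
eef_pos: [0.6054, 0.1971, 0.087]
tool_rot: [-0.004, 0.766, -0.642, 0.003]
contact_force: [2.3, -1.5, 8.6]
gripper_width: -0.0
```

```bash
python3 - <<'E'
from h import *
for n,(a,b,c,d),s in(("top",(150,260,140,280),5.5),("side",(190,300,220,340),5)):
    im=read_camera(n);cv2.imwrite(f"pics/{n}2.png",cv2.resize(im[a:b,c:d],None,fx=s,fy=s,interpolation=cv2.INTER_CUBIC))
E
```

```text
(no output)
```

View pics/side2.png

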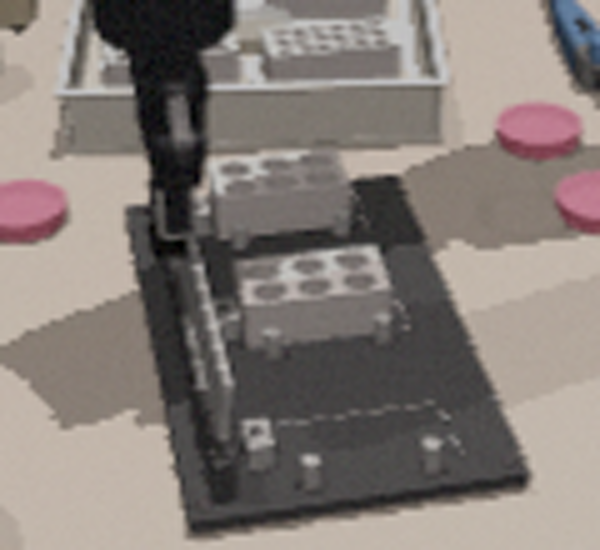

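>>> move_arm([
  {"fingers":0,"translation":[-3,0,40],"turn":0},
  {"fingers":0,"translation":[-10,-20,50],"turn":0},
  {"fingers":64,"translation":[-14,-55,10],"turn":0},
  {"fingers":64,"translation":[-14,-55,0],"turn":0},
  {"fingers":64,"translation":[-14,-55,0],"turn":0},
  {"fingers":64,"translation":[-14,-55,0],"turn":0},
  {"fingers":64,"translation":[-14,-55,0],"turn":0},
  {"fingers":64,"translation":[-10,-46,0],"turn":0},
  {"fingers":64,"translation":[0,0,0],"turn":0},
])

```text
t: 7.5
eef_pos: [0.5078, -0.1498, 0.1849]
tool_rot: [0.0, 0.764, -0.645, 0.002]
contact_force: [0.9, 0.3, 0.3]
gripper_width: 0.75
```

```bash
python3 - <<'E'
from h import *
for n,(a,b,c,d),s in(("top",(130,260,140,410),2.9),("side",(160,300,220,340),5)):
    im=read_camera(n);cv2.imwrite(f"pics/{n}3.png",cv2.resize(im[a:b,c:d],None,fx=s,fy=s,interpolation=cv2.INTER_CUBIC))
o=get_obs();print(o["t"],o["eef_pos"],o["gripper_width"])
E
```

```text
7.6 [ 0.50886527 -0.14484034  0.18492646] 0.7533865022899057
```

View pics/top3.png

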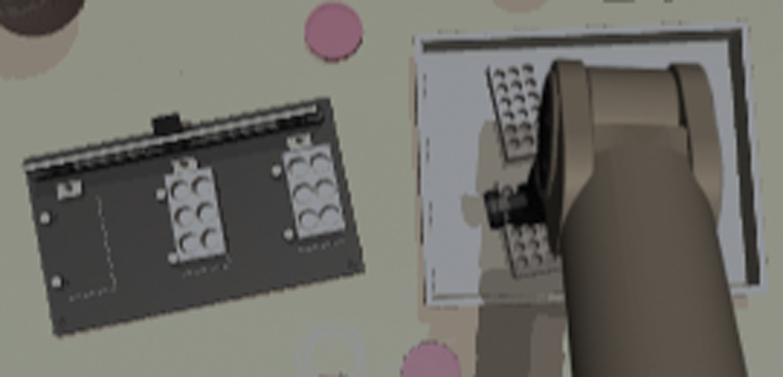

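View pics/side3.png

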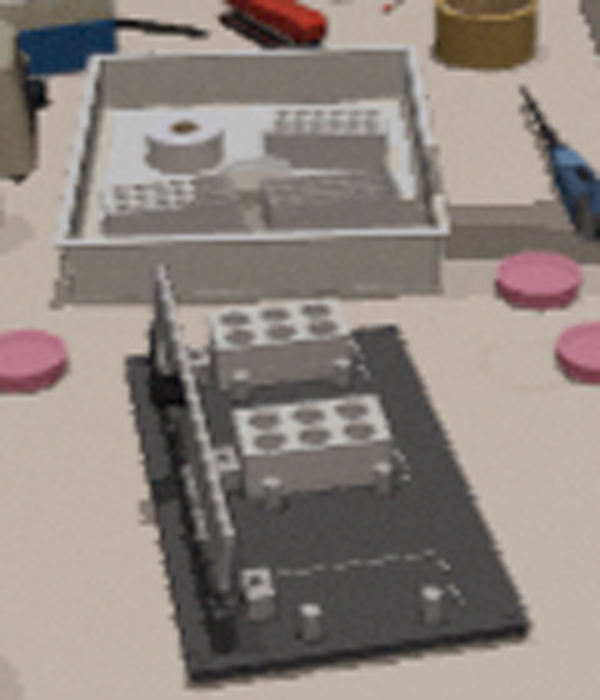

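>>> move_arm([
  {"fingers":66,"translation":[2,0,-50],"turn":0.01},
  {"fingers":66,"translation":[1,0,-50],"turn":0},
  {"fingers":66,"translation":[0,0,-45],"turn":0},
  {"fingers":66,"translation":[0,0,-25],"turn":0},
  {"fingers":66,"translation":[0,0,-7],"turn":0},
  {"fingers":66,"translation":[0,0,0],"turn":0},
], newtons=60)

```text
t: 8.35
eef_pos: [0.5117, -0.1434, 0.0078]
tool_rot: [-0.0, 0.771, -0.637, 0.0]
contact_force: [0.8, -0.6, -0.0]
gripper_width: 0.77
```

>>> move_arm([
  {"fingers":30,"translation":[0,0,0],"turn":0},
  {"fingers":30,"translation":[0,0,0],"turn":0},
  {"fingers":30,"translation":[0,0,0],"turn":0},
  {"fingers":30,"translation":[0,0,0],"turn":0},
  {"fingers":30,"translation":[0,0,0],"turn":0},
], newtons=60)

```text
t: 8.98
eef_pos: [0.5122, -0.1445, 0.0091]
tool_rot: [-0.001, 0.77, -0.638, 0.001]
contact_force: [-1.3, 0.1, 5.4]
gripper_width: 0.529
```

>>> move_arm([
  {"fingers":30,"translation":[0,0,30],"turn":0},
  {"fingers":30,"translation":[0,0,50],"turn":0},
  {"fingers":30,"translation":[0,15,50],"turn":-0.012},
  {"fingers":30,"translation":[0,45,0],"turn":0},
  {"fingers":30,"translation":[0,50,0],"turn":0},
  {"fingers":30,"translation":[0,50,0],"turn":0},
  {"fingers":30,"translation":[-1,50,0],"turn":0},
  {"fingers":30,"translation":[-2,50,0],"turn":0},
  {"fingers":30,"translation":[-2,50,0],"turn":0},
  {"fingers":30,"translation":[-4,50,0],"turn":0},
])

```text
t: 10.22
eef_pos: [0.5017, 0.217, 0.1382]
tool_rot: [-0.0, 0.766, -0.643, 0.0]
contact_force: [0.2, 0.1, -2.4]
gripper_width: 0.531
```

>>> move_arm([
  {"fingers":30,"translation":[0,24,0],"turn":0},
  {"fingers":30,"translation":[0,0,0],"turn":0},
])

```text
t: 10.48
eef_pos: [0.5011, 0.2423, 0.1381]
tool_rot: [-0.001, 0.767, -0.641, -0.0]
contact_force: [-0.6, -0.6, -1.4]
gripper_width: 0.53
```

```bash
python3 - <<'E'
from h import *
for n,(a,b,c,d),s in(("top",(130,260,140,410),2.9),("side",(160,310,220,360),5)):
    im=read_camera(n);cv2.imwrite(f"pics/{n}4.png",cv2.resize(im[a:b,c:d],None,fx=s,fy=s,interpolation=cv2.INTER_CUBIC))
o=get_obs();print(o["t"],o["eef_pos"],o["gripper_width"],o["contact_force"],o["tool_rot"])
E
```

```text
10.575 [0.50168151 0.23868052 0.13760383] 0.5272272787243559 [ 0.30753233 -0.98501199 -2.31990524] [ 2.99975755e-04  7.66012946e-01 -6.42824977e-01  3.54569860e-04]
```

View pics/side4.png

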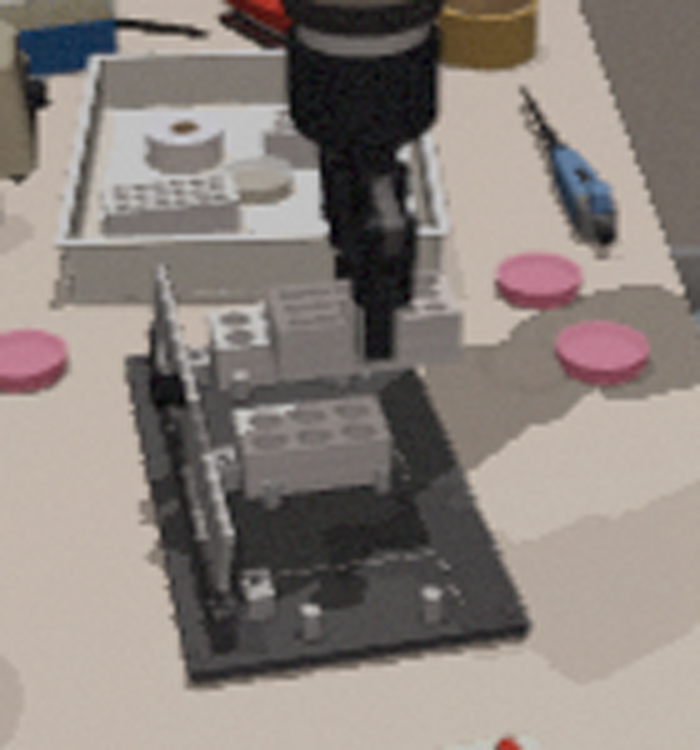

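>>> move_arm([
  {"fingers":30,"translation":[-4,49,0],"turn":0},
  {"fingers":30,"translation":[0,0,-30],"turn":0},
  {"fingers":30,"translation":[0,0,-30],"turn":0},
  {"fingers":30,"translation":[0,0,-25],"turn":0},
  {"fingers":30,"translation":[0,0,0],"turn":0},
])

```text
t: 11.2
eef_pos: [0.497, 0.2858, 0.0508]
tool_rot: [0.002, 0.765, -0.644, -0.0]
contact_force: [0.4, -0.8, -1.5]
gripper_width: 0.522
```

```bash
cat > snap.py <<'E'
import sys
from h import *
k=sys.argv[1]
for n,(a,b,c,d),s in(("top",(130,260,140,410),2.9),("side",(160,310,220,360),5)):
    im=read_camera(n);cv2.imwrite(f"pics/{n}{k}f.png",im);cv2.imwrite(f"pics/{n}{k}.png",cv2.resize(im[a:b,c:d],None,fx=s,fy=s,interpolation=cv2.INTER_CUBIC))
o=get_obs();p=o["eef_pos"];dk=np.array([.5493,.1852,.1736]);c,s=np.cos(dk[2]),np.sin(dk[2]);v=p[:2]-dk[:2]
q=o["tool_rot"]
print("t",round(o["t"],2),"tcp",p.round(4),"deckxy",(c*v[0]+s*v[1]).round(4),(-s*v[0]+c*v[1]).round(4),"yaw",round(2*np.arctan2(q[2],q[1])+np.pi/2,3),"w",round(o["gripper_width"]*85.4,1),"F",o["contact_force"].round(1))
E
python3 snap.py 5
```

```text
t 11.3 tcp [0.4984 0.2877 0.0531] deckxy -0.0324 0.1097 yaw 0.173 w 45.0 F [ 0.7  0.4 -2.9]
```

View pics/side5.png

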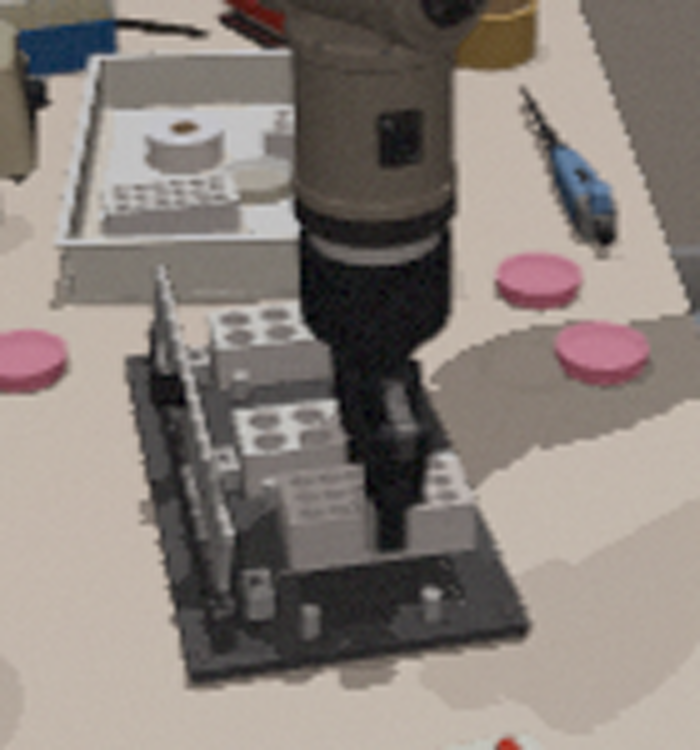

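>>> move_arm([
  {"fingers":30,"translation":[0,0,-20],"turn":0},
  {"fingers":30,"translation":[0,0,-8],"turn":0},
  {"fingers":30,"translation":[0,0,-3],"turn":0},
  {"fingers":30,"translation":[0,0,0],"turn":0},
])

```text
t: 11.8
eef_pos: [0.4976, 0.2887, 0.0212]
tool_rot: [0.0, 0.766, -0.643, -0.0]
contact_force: [0.2, 0.8, -2.3]
gripper_width: 0.526
```

```bash
python3 snap.py 6
```

```text
t 11.9 tcp [0.4979 0.2889 0.0217] deckxy -0.0327 0.111 yaw 0.175 w 45.0 F [ 0.2 -0.6 -2.5]
```

View pics/side6.png

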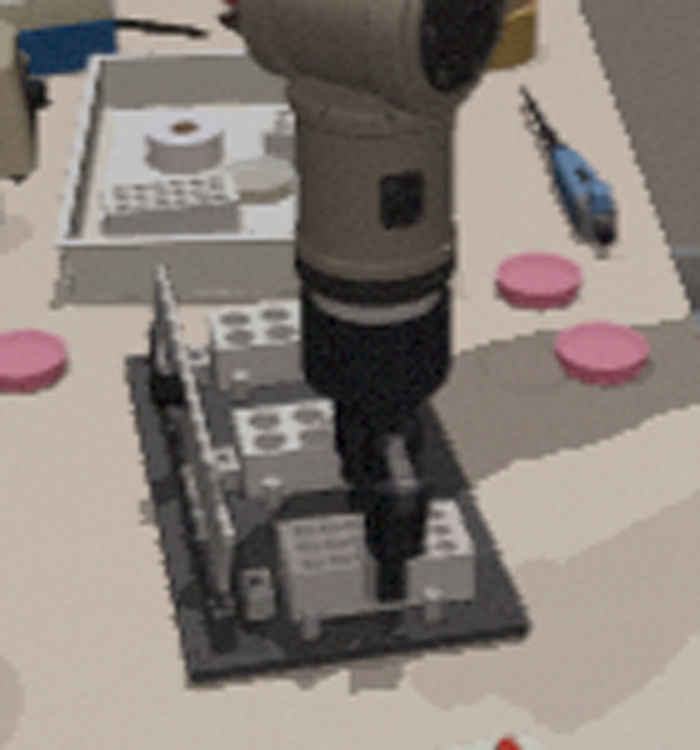

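>>> move_arm([
  {"fingers":30,"translation":[0,0,-2],"turn":0},
  {"fingers":30,"translation":[0,0,0],"turn":0},
])

```text
t: 12.15
eef_pos: [0.4978, 0.2886, 0.0195]
tool_rot: [-0.0, 0.766, -0.643, 0.0]
contact_force: [-0.5, -0.0, -2.8]
gripper_width: 0.526
```

>>> move_arm([
  {"fingers":30,"translation":[-0.5,3,0],"turn":0},
  {"fingers":30,"translation":[0,0,0],"turn":0},
])

```text
t: 12.4
eef_pos: [0.4974, 0.2912, 0.0194]
tool_rot: [0.0, 0.766, -0.643, 0.0]
contact_force: [0.5, -1.5, -1.4]
gripper_width: 0.525
```

```bash
python3 snap.py 7
```

```text
t 12.5 tcp [0.4973 0.2913 0.0194] deckxy -0.0329 0.1134 yaw 0.175 w 45.2 F [ 1.9 -2.3 -1.4]
```

>>> move_arm([
  {"fingers":30,"translation":[-0.4,2,-0.5],"turn":0},
  {"fingers":30,"translation":[0,0,0],"turn":0},
])

```text
t: 12.75
eef_pos: [0.4973, 0.2914, 0.0193]
tool_rot: [0.001, 0.766, -0.643, 0.001]
contact_force: [-0.2, -7.4, 4.9]
gripper_width: 0.53
```

>>> move_arm([
  {"fingers":30,"translation":[2,0.3,0],"turn":0},
  {"fingers":30,"translation":[2,0.3,0],"turn":0},
  {"fingers":30,"translation":[0,0,0],"turn":0},
])

```text
t: 13.12
eef_pos: [0.4974, 0.2914, 0.0192]
tool_rot: [0.004, 0.766, -0.643, -0.0]
contact_force: [-12.0, -11.2, 16.9]
gripper_width: 0.525
```

```bash
python3 snap.py 8
```

```text
t 13.22 tcp [0.4974 0.2914 0.0192] deckxy -0.0327 0.1135 yaw 0.175 w 45.0 F [-11.5 -10.   16.8]
```

```bash
python3 - <<'E'
from h import *
im=cv2.imread("pics/top8f.png");cv2.imwrite("pics/top8z.png",cv2.resize(im[170:250,145:235],None,fx=8,fy=7,interpolation=cv2.INTER_CUBIC))
im=cv2.imread("pics/side8f.png");cv2.imwrite("pics/side8z.png",cv2.resize(im[250:300,250:330],None,fx=9,fy=9,interpolation=cv2.INTER_CUBIC))
E
```

```text
(no output)
```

View pics/top8z.png

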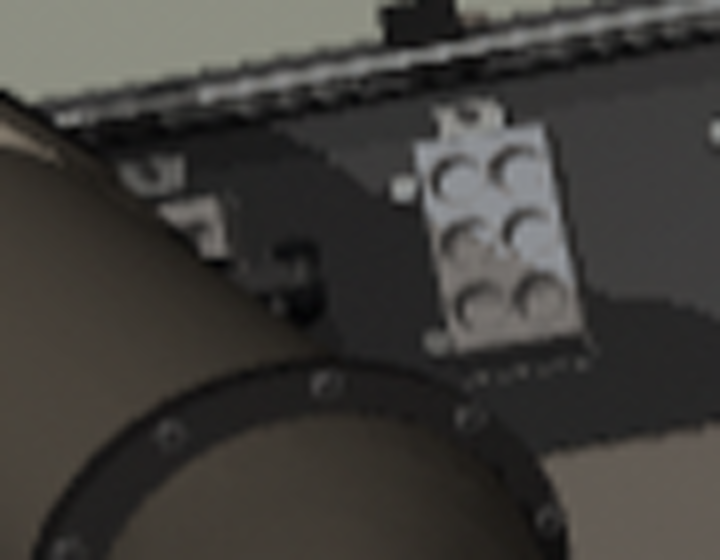

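View pics/side8z.png

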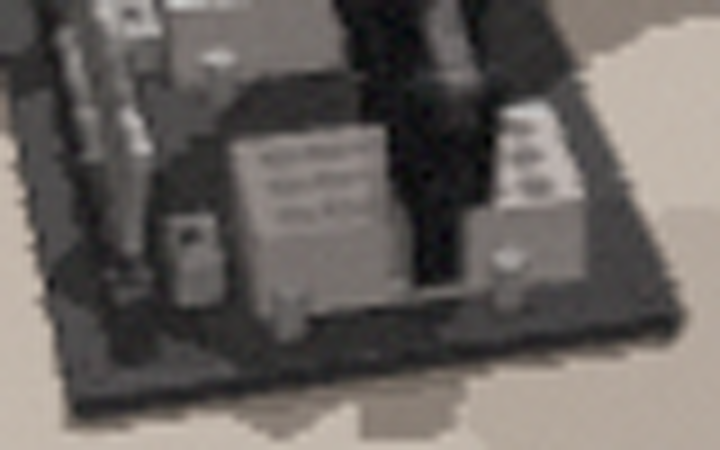

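>>> move_arm([
  {"fingers":30,"translation":[0.3,-1.5,1.5],"turn":0},
  {"fingers":30,"translation":[2,0.3,0],"turn":0},
  {"fingers":30,"translation":[2,0.3,0],"turn":0},
  {"fingers":30,"translation":[0,0,0],"turn":0},
])

```text
t: 13.72
eef_pos: [0.5051, 0.2925, 0.0199]
tool_rot: [0.001, 0.766, -0.643, 0.0]
contact_force: [-0.8, -5.4, -3.5]
gripper_width: 0.527
```

```bash
python3 snap.py 9;cat > z.py <<'E'
import sys
from h import *
k=sys.argv[1]
im=cv2.imread(f"pics/side{k}f.png");cv2.imwrite(f"pics/side{k}z.png",cv2.resize(im[250:300,250:330],None,fx=9,fy=9,interpolation=cv2.INTER_CUBIC))
E
python3 z.py 9
```

```text
t 13.82 tcp [0.5051 0.2926 0.02  ] deckxy -0.025 0.1134 yaw 0.175 w 44.9 F [-2.  -5.5 -3.8]
```

View pics/side9z.png

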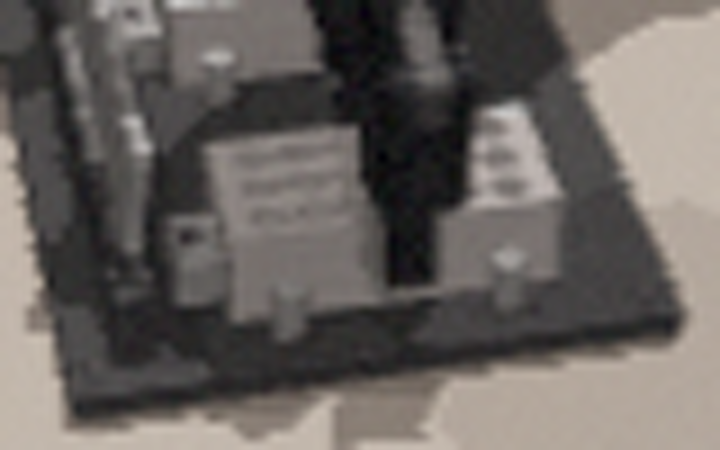

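>>> move_arm([
  {"fingers":30,"translation":[2,-0.2,0],"turn":0},
  {"fingers":30,"translation":[1,0.2,0],"turn":0},
  {"fingers":30,"translation":[0,0,0],"turn":0},
])

```text
t: 14.2
eef_pos: [0.5056, 0.2926, 0.0199]
tool_rot: [0.002, 0.766, -0.643, -0.001]
contact_force: [-8.6, -6.7, 2.2]
gripper_width: 0.527
```

```bash
python3 snap.py 10;python3 z.py 10
```

```text
t 14.3 tcp [0.5056 0.2926 0.0199] deckxy -0.0244 0.1133 yaw 0.175 w 44.8 F [-8.2 -4.7  3.5]
```

View pics/side10z.png

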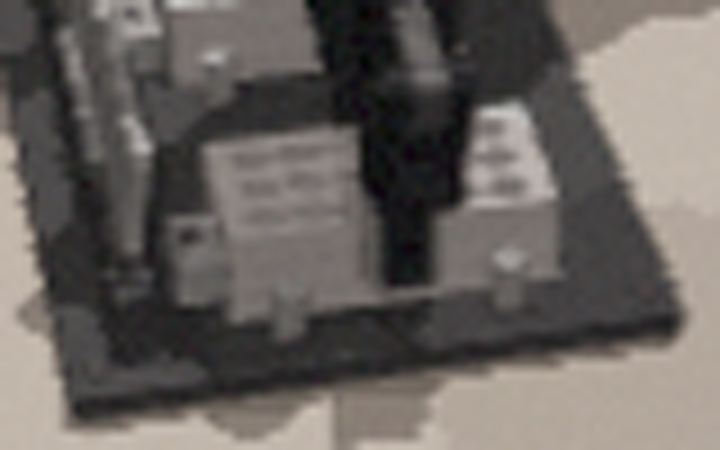

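>>> move_arm([
  {"fingers":30,"translation":[0,0,-1],"turn":0},
  {"fingers":58,"translation":[0,0,0],"turn":0},
  {"fingers":58,"translation":[0,0,0],"turn":0},
  {"fingers":58,"translation":[-1,3,0.5],"turn":0},
  {"fingers":58,"translation":[-0.5,3,0],"turn":0},
  {"fingers":58,"translation":[0,0,0],"turn":0},
])

```text
t: 15.05
eef_pos: [0.5073, 0.2993, 0.0201]
tool_rot: [-0.0, 0.766, -0.643, 0.0]
contact_force: [1.4, -1.4, 1.0]
gripper_width: 0.681
```

```bash
python3 snap.py 11;python3 z.py 11
```

```text
t 15.15 tcp [0.5071 0.2993 0.02  ] deckxy -0.0219 0.1196 yaw 0.174 w 57.8 F [ 2.6 -2.   0.8]
```

View pics/side11z.png

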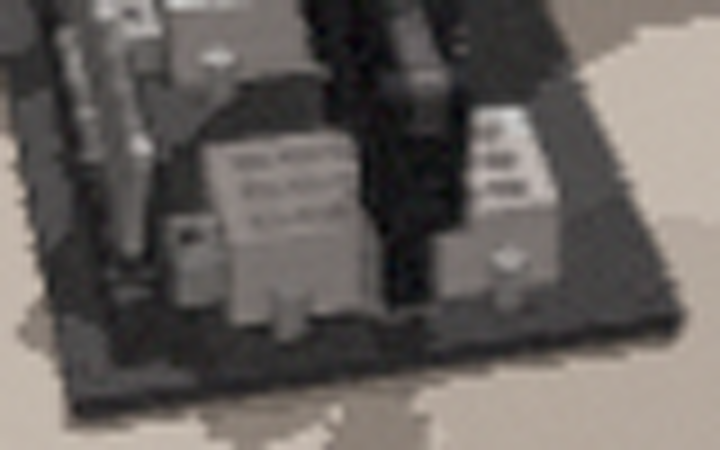

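>>> move_arm([
  {"fingers":58,"translation":[-0.3,2,0],"turn":0},
  {"fingers":58,"translation":[0,0,0],"turn":0},
])

```text
t: 15.4
eef_pos: [0.5073, 0.2996, 0.0199]
tool_rot: [0.001, 0.766, -0.643, 0.001]
contact_force: [3.6, -5.0, 1.9]
gripper_width: 0.684
```

>>> move_arm([
  {"fingers":58,"translation":[1,-7,0],"turn":0},
  {"fingers":64,"translation":[0,0,40],"turn":0},
  {"fingers":64,"translation":[0,0,20],"turn":0},
  {"fingers":0,"translation":[-33,-6,0],"turn":0},
  {"fingers":0,"translation":[-35,-6,0],"turn":0},
  {"fingers":0,"translation":[0,0,-20],"turn":0},
  {"fingers":0,"translation":[0,0,-30],"turn":0},
  {"fingers":0,"translation":[0,0,-6],"turn":0},
  {"fingers":0,"translation":[0,0,0],"turn":0},
])

```text
t: 16.52
eef_pos: [0.4391, 0.2826, 0.024]
tool_rot: [0.0, 0.766, -0.643, -0.0]
contact_force: [-0.7, -0.0, -0.4]
gripper_width: 0.0
```

```bash
python3 snap.py 12;python3 z.py 12
```

```text
t 16.62 tcp [0.4398 0.2829 0.0247] deckxy -0.091 0.1151 yaw 0.175 w -0.1 F [ 0.9  0.1 -0.6]
```

View pics/side12.png

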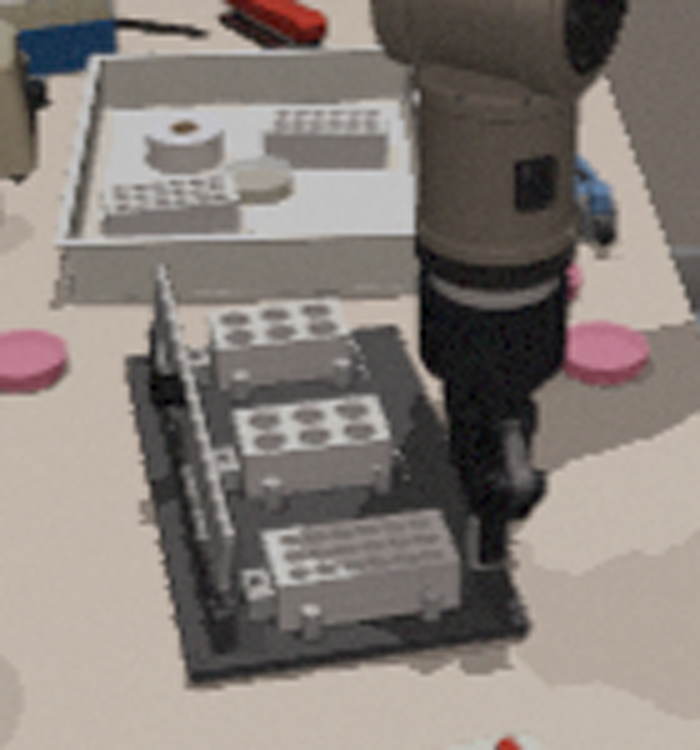

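>>> move_arm([
  {"fingers":0,"translation":[4,0.7,0],"turn":0},
  {"fingers":0,"translation":[4,0.7,0],"turn":0},
  {"fingers":0,"translation":[2,0.3,0],"turn":0},
  {"fingers":0,"translation":[0,0,0],"turn":0},
])

```text
t: 17.12
eef_pos: [0.449, 0.284, 0.0239]
tool_rot: [0.0, 0.766, -0.643, -0.0]
contact_force: [-2.1, 0.0, 2.7]
gripper_width: -0.001
```

>>> move_arm([
  {"fingers":0,"translation":[2,0.3,0],"turn":0},
  {"fingers":0,"translation":[0,0,0],"turn":0},
])

```text
t: 17.38
eef_pos: [0.449, 0.2839, 0.0237]
tool_rot: [0.002, 0.766, -0.642, -0.001]
contact_force: [-8.2, -0.7, 6.5]
gripper_width: 0.004
```

```bash
python3 snap.py 13;python3 z.py 13
```

```text
t 17.48 tcp [0.449  0.2839 0.0236] deckxy -0.0817 0.1146 yaw 0.176 w 0.0 F [-6.9 -1.5  5.8]
```

View pics/side13.png

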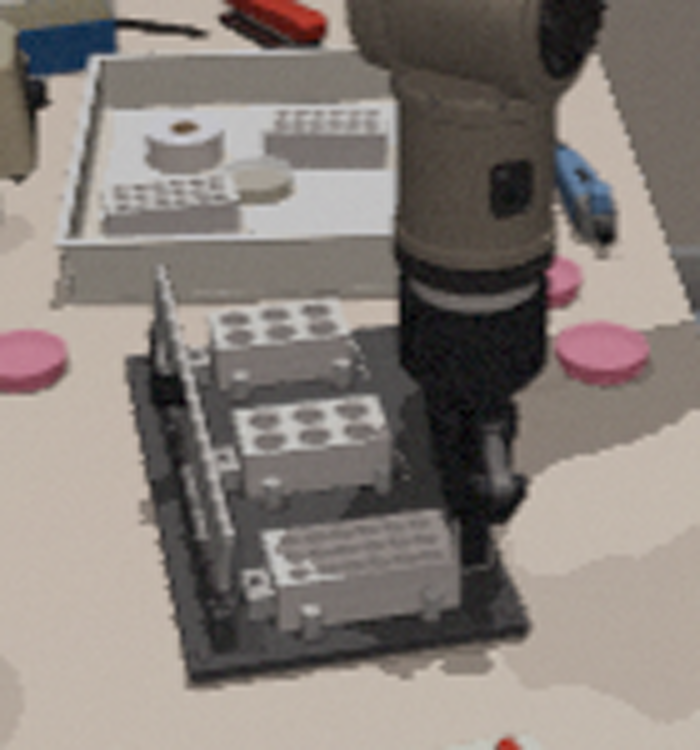

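>>> move_arm([
  {"fingers":0,"translation":[-5,-1,0],"turn":0},
  {"fingers":0,"translation":[0,0,40],"turn":0},
  {"fingers":30,"translation":[0,0,50],"turn":0},
  {"fingers":64,"translation":[29,-35,0],"turn":0},
  {"fingers":64,"translation":[29,-35,0],"turn":0},
  {"fingers":64,"translation":[29,-34,0],"turn":0},
  {"fingers":64,"translation":[0,0,0],"turn":0},
])

```text
t: 18.35
eef_pos: [0.5363, 0.1749, 0.1138]
tool_rot: [-0.0, 0.764, -0.646, 0.001]
contact_force: [0.7, 0.9, -0.5]
gripper_width: 0.748
```

```bash
python3 snap.py 14; python3 - <<'E'
from h import *
read_camera("top")
for n in("block0","wide0"):
    for r in outline_of("top",n):print(n,round(r["conf"],2),r["xy"],r["mask"].sum())
E
```

```text
t 18.45 tcp [0.5336 0.1791 0.1138] deckxy -0.0166 -0.0033 yaw 0.173 w 63.9 F [-0.4  0.3  0.1]
block0 0.95 [318.3, 166.3] 585
block0 0.76 [166.8, 220.0] 442
block0 0.66 [364.5, 207.9] 623
wide0 0.73 [247.3, 196.8] 555
```

View pics/side14.png

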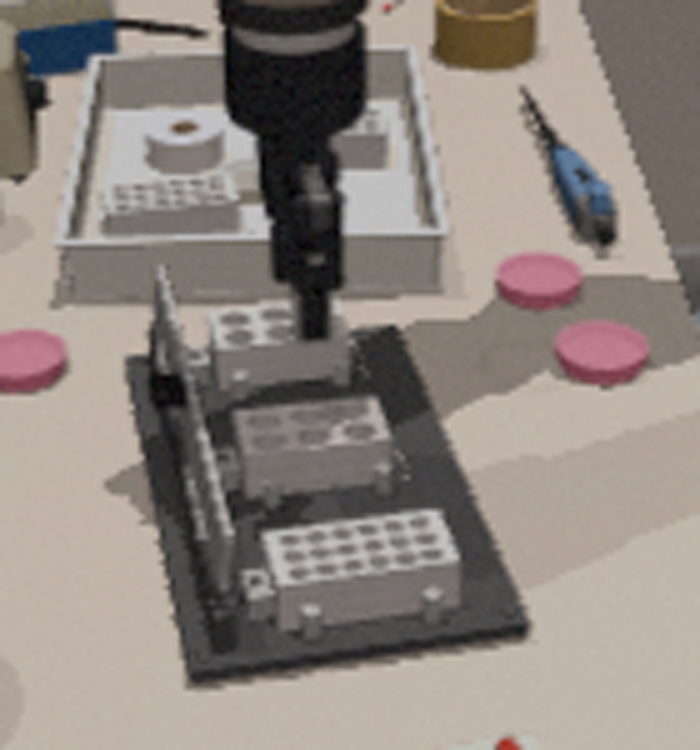

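View pics/top14.png

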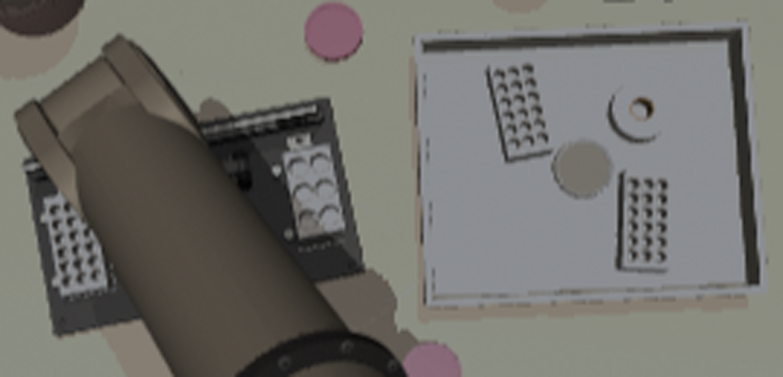

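>>> move_arm([
  {"fingers":62,"translation":[-1.2,1.3,-40],"turn":0},
  {"fingers":62,"translation":[0,0,-30],"turn":0},
  {"fingers":62,"translation":[0,0,-20],"turn":0},
  {"fingers":62,"translation":[0,0,-5],"turn":0},
  {"fingers":62,"translation":[0,0,0],"turn":0},
])

```text
t: 19.23
eef_pos: [0.5324, 0.1811, 0.0193]
tool_rot: [-0.0, 0.766, -0.643, 0.0]
contact_force: [0.1, 0.3, 0.4]
gripper_width: 0.727
```

>>> move_arm([
  {"fingers":30,"translation":[0,0,0],"turn":0},
  {"fingers":30,"translation":[0,0,0],"turn":0},
  {"fingers":30,"translation":[0,0,0],"turn":0},
  {"fingers":30,"translation":[0,0,0],"turn":0},
])

```text
t: 19.73
eef_pos: [0.5332, 0.1807, 0.0203]
tool_rot: [-0.001, 0.766, -0.643, 0.001]
contact_force: [-0.6, -1.0, 7.3]
gripper_width: 0.527
```

```bash
python3 snap.py 15
```

```text
t 19.82 tcp [0.5332 0.1807 0.0203] deckxy -0.0166 -0.0017 yaw 0.174 w 45.1 F [-1.2 -1.8  6.1]
```

View pics/side15.png

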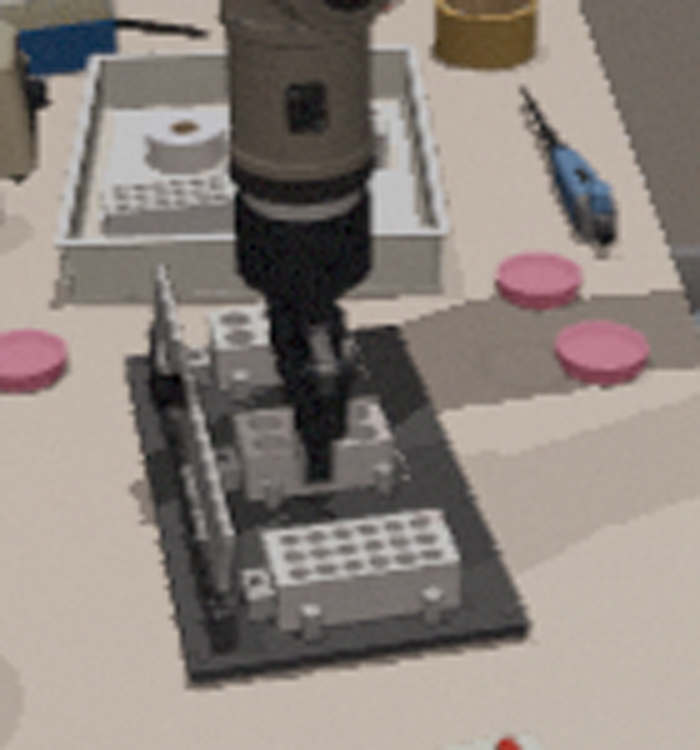

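>>> move_arm([
  {"fingers":30,"translation":[0,-1,20],"turn":0},
  {"fingers":30,"translation":[0,0,45],"turn":0},
  {"fingers":30,"translation":[0,0,45],"turn":0},
  {"fingers":30,"translation":[-4,-50,0],"turn":0},
  {"fingers":30,"translation":[-4,-50,0],"turn":0},
  {"fingers":30,"translation":[-4,-50,0],"turn":0},
  {"fingers":30,"translation":[-4,-50,0],"turn":0},
  {"fingers":30,"translation":[-4,-50,0],"turn":0},
  {"fingers":30,"translation":[-5,-50,0],"turn":0},
  {"fingers":30,"translation":[0,0,0],"turn":0},
])

```text
t: 21.08
eef_pos: [0.5059, -0.1256, 0.1297]
tool_rot: [0.001, 0.764, -0.646, 0.001]
contact_force: [0.1, 1.2, -3.8]
gripper_width: 0.525
```

```bash
python3 snap.py 16
```

```text
t 21.18 tcp [ 0.507  -0.1206  0.1297] deckxy -0.0945 -0.2939 yaw 0.173 w 44.8 F [-0.2  1.6 -3. ]
```

View pics/side16.png

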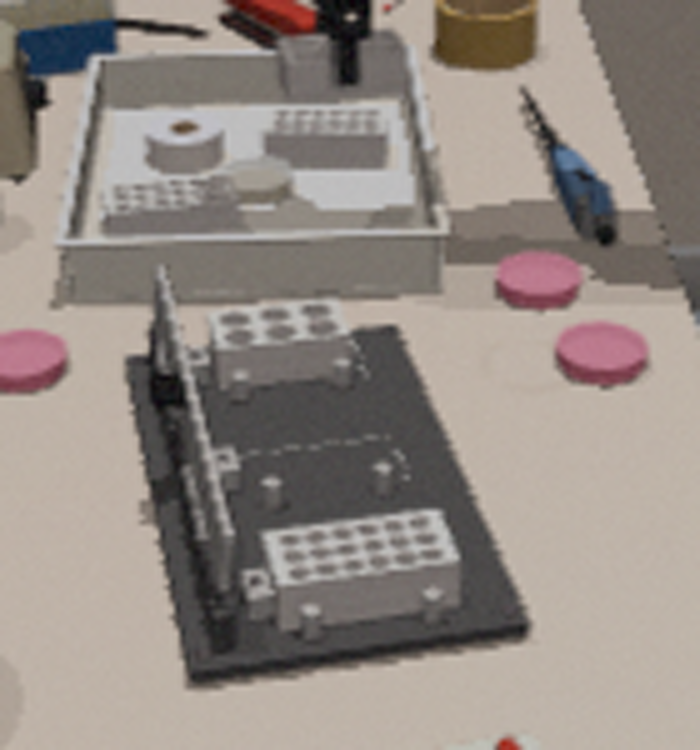

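>>> move_arm([
  {"fingers":30,"translation":[0,0,-45],"turn":0},
  {"fingers":30,"translation":[0,0,-45],"turn":0},
  {"fingers":30,"translation":[0,0,-20],"turn":0},
  {"fingers":30,"translation":[0,0,-8],"turn":0},
  {"fingers":30,"translation":[0,0,-1.5],"turn":0},
  {"fingers":30,"translation":[0,0,0],"turn":0},
])

```text
t: 21.92
eef_pos: [0.5082, -0.1194, 0.0105]
tool_rot: [-0.001, 0.767, -0.642, 0.001]
contact_force: [1.1, -0.5, -2.2]
gripper_width: 0.527
```

>>> move_arm([
  {"fingers":62,"translation":[0,0,0],"turn":0},
  {"fingers":62,"translation":[0,0,0],"turn":0},
  {"fingers":62,"translation":[0,0,30],"turn":0},
  {"fingers":62,"translation":[0,0,45],"turn":0},
])

```text
t: 22.42
eef_pos: [0.5063, -0.1203, 0.0845]
tool_rot: [0.001, 0.766, -0.643, -0.001]
contact_force: [-0.6, -1.4, 0.9]
gripper_width: 0.721
```

```bash
python3 snap.py 17
```

```text
t 22.52 tcp [ 0.5106 -0.1209  0.0888] deckxy -0.091 -0.2948 yaw 0.174 w 62.2 F [ 0.5 -0.6 -0.1]
```

View pics/side17.png

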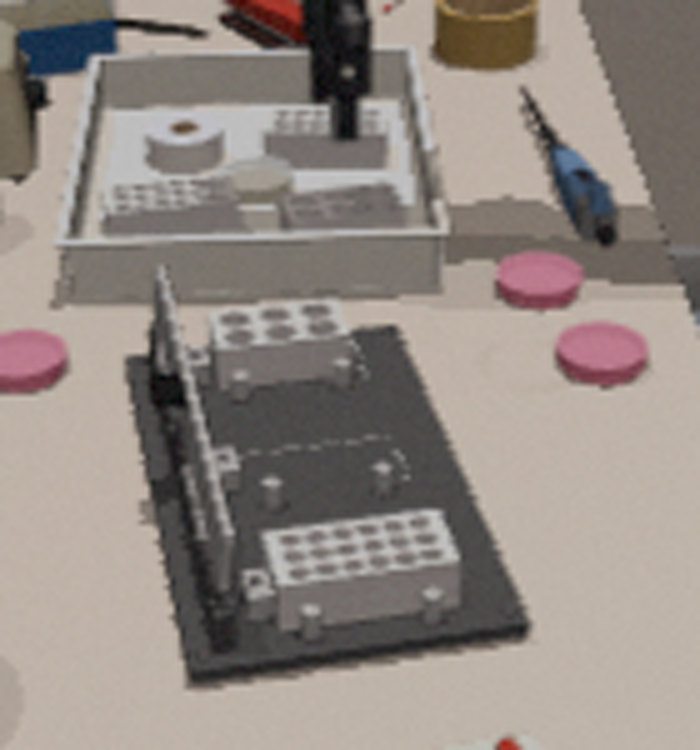

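>>> move_arm([
  {"fingers":66,"translation":[30,-5,30],"turn":0.036},
  {"fingers":66,"translation":[46,-7,0],"turn":0},
  {"fingers":66,"translation":[46,-8,0],"turn":0},
  {"fingers":66,"translation":[0,0,0],"turn":0},
])

```text
t: 23.02
eef_pos: [0.6319, -0.1407, 0.1139]
tool_rot: [-0.001, 0.777, -0.629, 0.001]
contact_force: [-0.9, -0.5, 0.1]
gripper_width: 0.773
```

```bash
python3 snap.py 18; python3 - <<'E'
from h import *
im=cv2.imread("pics/side18f.png");cv2.imwrite("pics/side18z.png",cv2.resize(im[165:225,225:315],None,fx=8,fy=8,interpolation=cv2.INTER_CUBIC))
for c in((.633,-.141,.21),):
    print([((hull("side",*c,*TB,.004)-[225,165])*8).round(0).tolist()])
print((proj("side",[[.633,-.141,.034]])-[225,165])*8)
E
```

```text
t 23.12 tcp [ 0.6285 -0.1403  0.1135] deckxy 0.0218 -0.3342 yaw 0.211 w 65.7 F [-0.3  0.  -0.9]
[[[341.0, 331.0], [130.0, 357.0], [118.0, 311.0], [113.0, 253.0], [319.0, 228.0], [338.0, 272.0]]]
[[224.30766437 262.55755661]]
```

View pics/side18z.png

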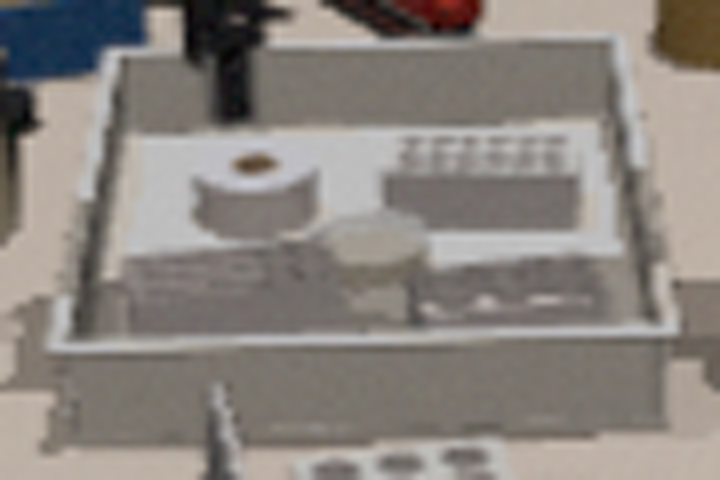

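>>> move_arm([
  {"fingers":66,"translation":[1,-0.5,-45],"turn":0},
  {"fingers":66,"translation":[0,0,-35],"turn":0},
  {"fingers":66,"translation":[0,0,-20],"turn":0},
  {"fingers":66,"translation":[0,0,-4.5],"turn":0},
  {"fingers":66,"translation":[0,0,0],"turn":0},
])

```text
t: 23.75
eef_pos: [0.6306, -0.1409, 0.0107]
tool_rot: [-0.0, 0.778, -0.629, 0.0]
contact_force: [0.9, -0.3, 1.1]
gripper_width: 0.774
```

>>> move_arm([
  {"fingers":30,"translation":[0,0,0],"turn":0},
  {"fingers":30,"translation":[0,0,0],"turn":0},
  {"fingers":30,"translation":[0,0,0],"turn":0},
  {"fingers":30,"translation":[0,0,0],"turn":0},
])

```text
t: 24.25
eef_pos: [0.6315, -0.1411, 0.0118]
tool_rot: [-0.001, 0.777, -0.629, 0.001]
contact_force: [-1.6, 0.1, 6.5]
gripper_width: 0.529
```

>>> move_arm([
  {"fingers":30,"translation":[0,0,30],"turn":0},
  {"fingers":30,"translation":[0,0,50],"turn":0},
  {"fingers":30,"translation":[-5,0,45],"turn":0},
  {"fingers":30,"translation":[-19,52,0],"turn":-0.037},
  {"fingers":30,"translation":[-19,52,0],"turn":0},
  {"fingers":30,"translation":[-19,52,0],"turn":0},
  {"fingers":30,"translation":[-19,52,0],"turn":0},
  {"fingers":30,"translation":[-19,52,0],"turn":0},
  {"fingers":30,"translation":[-15,53,0],"turn":0},
  {"fingers":30,"translation":[0,0,0],"turn":0},
])

```text
t: 25.5
eef_pos: [0.5131, 0.1781, 0.1357]
tool_rot: [-0.001, 0.769, -0.64, -0.001]
contact_force: [0.4, -0.3, -2.5]
gripper_width: 0.523
```

```bash
python3 snap.py 19
```

```text
t 25.6 tcp [0.5148 0.1725 0.1352] deckxy -0.0361 -0.0066 yaw 0.176 w 44.6 F [ 0.1 -1.6 -2.8]
```

View pics/side19.png

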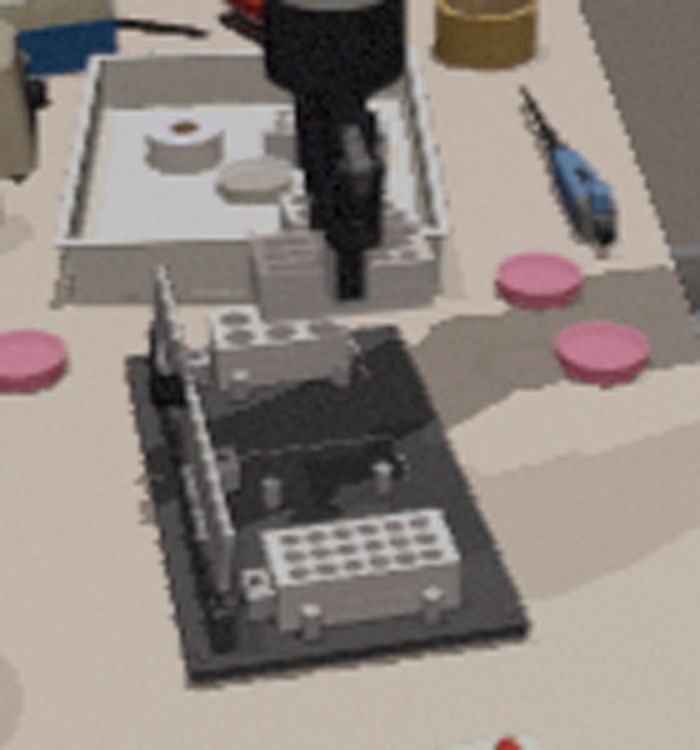

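>>> move_arm([
  {"fingers":30,"translation":[3,1,-40],"turn":0},
  {"fingers":30,"translation":[0,0,-35],"turn":0},
  {"fingers":30,"translation":[0,0,-25],"turn":0},
  {"fingers":30,"translation":[0,0,-10],"turn":0},
  {"fingers":30,"translation":[0,0,-2],"turn":0},
  {"fingers":30,"translation":[0,0,0],"turn":0},
])

```text
t: 26.35
eef_pos: [0.519, 0.173, 0.0238]
tool_rot: [-0.001, 0.766, -0.643, 0.0]
contact_force: [0.8, -0.3, -2.3]
gripper_width: 0.527
```

```bash
python3 snap.py 20
```

```text
t 26.45 tcp [0.5189 0.1732 0.0239] deckxy -0.032 -0.0065 yaw 0.173 w 45.2 F [ 0.3 -0.3 -2.1]
```

View pics/side20.png

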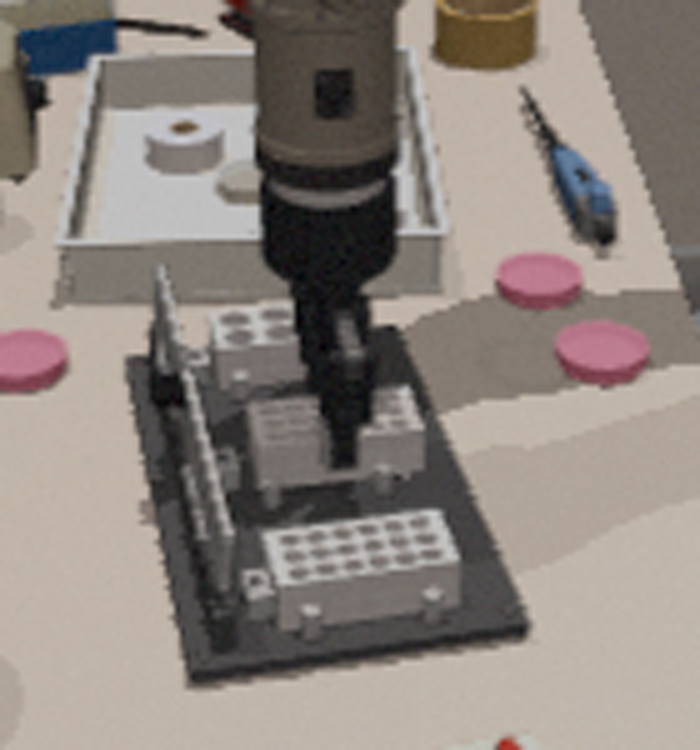

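>>> move_arm([
  {"fingers":30,"translation":[3,0.5,-1],"turn":0},
  {"fingers":30,"translation":[3,0.5,0],"turn":0},
  {"fingers":30,"translation":[2,0.3,0],"turn":0},
  {"fingers":30,"translation":[0,0,0],"turn":0},
])

```text
t: 26.95
eef_pos: [0.5264, 0.1745, 0.0219]
tool_rot: [-0.0, 0.766, -0.643, 0.0]
contact_force: [0.1, -0.3, -2.4]
gripper_width: 0.526
```

```bash
python3 snap.py 21
```

```text
t 27.05 tcp [0.5261 0.1745 0.0219] deckxy -0.0247 -0.0066 yaw 0.174 w 44.8 F [-0.   0.  -2.7]
```

Now +y to the dowels, then +x.

>>> move_arm([
  {"fingers":30,"translation":[-0.5,3,0],"turn":0},
  {"fingers":30,"translation":[-0.5,2.5,0],"turn":0},
  {"fingers":30,"translation":[0,0,0],"turn":0},
])

```text
t: 27.42
eef_pos: [0.5253, 0.179, 0.0219]
tool_rot: [0.001, 0.766, -0.643, 0.0]
contact_force: [0.6, -4.5, -0.2]
gripper_width: 0.529
```

>>> move_arm([
  {"fingers":30,"translation":[2,0,0],"turn":0},
  {"fingers":30,"translation":[2,0,0],"turn":0},
  {"fingers":30,"translation":[0,0,0],"turn":0},
])

```text
t: 27.8
eef_pos: [0.5257, 0.1789, 0.0218]
tool_rot: [0.003, 0.766, -0.643, -0.001]
contact_force: [-9.5, -4.0, 9.5]
gripper_width: 0.528
```

```bash
python3 snap.py 22
```

```text
t 27.9 tcp [0.5257 0.179  0.0218] deckxy -0.0243 -0.0021 yaw 0.174 w 44.8 F [-9.6 -4.8 10. ]
```

View pics/side22.png

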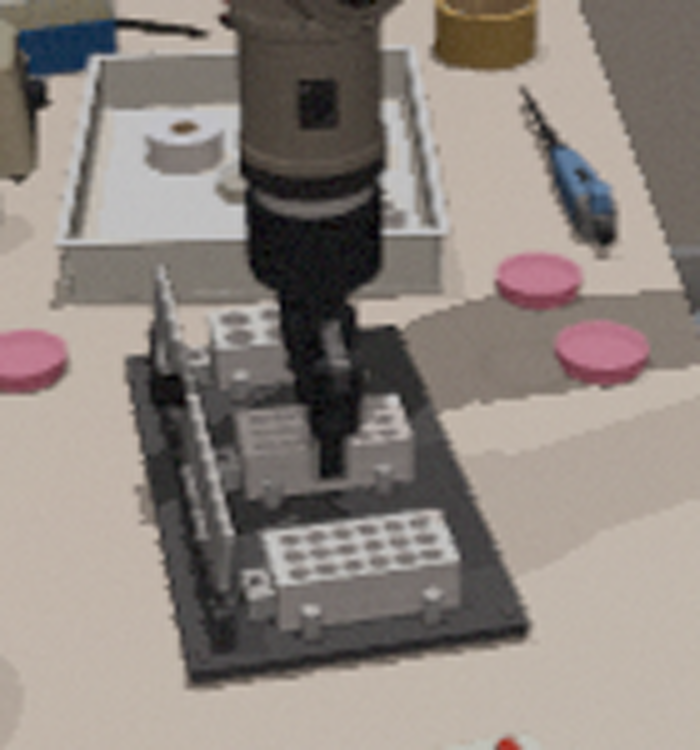

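>>> move_arm([
  {"fingers":30,"translation":[-2,0,-0.5],"turn":0},
  {"fingers":58,"translation":[0,0,0],"turn":0},
  {"fingers":58,"translation":[0,0,0],"turn":0},
  {"fingers":58,"translation":[-0.5,3,0],"turn":0},
  {"fingers":58,"translation":[-0.5,3,0],"turn":0},
  {"fingers":58,"translation":[0,1,0],"turn":0},
  {"fingers":58,"translation":[0,0,0],"turn":0},
])

```text
t: 28.78
eef_pos: [0.5271, 0.1863, 0.0216]
tool_rot: [-0.0, 0.766, -0.643, 0.001]
contact_force: [3.7, -3.6, -0.5]
gripper_width: 0.688
```

```bash
python3 snap.py 23
```

```text
t 28.88 tcp [0.5271 0.1862 0.0216] deckxy -0.0217 0.0049 yaw 0.173 w 58.0 F [ 3.4 -3.6 -0.5]
```

>>> move_arm([
  {"fingers":58,"translation":[1,-7,0],"turn":0},
  {"fingers":64,"translation":[0,0,40],"turn":0},
  {"fingers":64,"translation":[0,0,20],"turn":0},
  {"fingers":0,"translation":[-35,-6,0],"turn":0},
  {"fingers":0,"translation":[-35,-6,0],"turn":0},
  {"fingers":0,"translation":[0,0,-20],"turn":0},
  {"fingers":0,"translation":[0,0,-30],"turn":0},
  {"fingers":0,"translation":[0,0,-8],"turn":0},
  {"fingers":0,"translation":[0,0,0],"turn":0},
])

```text
t: 30.0
eef_pos: [0.4566, 0.168, 0.0232]
tool_rot: [0.0, 0.766, -0.643, -0.0]
contact_force: [-0.0, 0.4, -0.6]
gripper_width: -0.002
```

```bash
python3 snap.py 24
```

```text
t 30.1 tcp [0.4575 0.1683 0.0241] deckxy -0.0933 -0.0008 yaw 0.174 w 0.1 F [-0.4  0.6 -0.1]
```

View pics/side24.png

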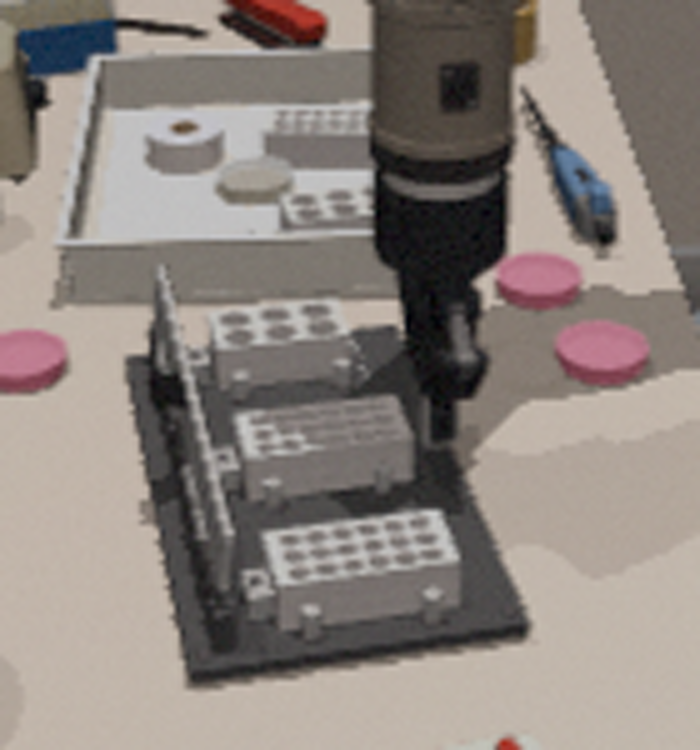

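>>> move_arm([
  {"fingers":0,"translation":[4,0.7,0],"turn":0},
  {"fingers":0,"translation":[4,0.7,0],"turn":0},
  {"fingers":0,"translation":[3,0.5,0],"turn":0},
  {"fingers":0,"translation":[0,0,0],"turn":0},
])

```text
t: 30.6
eef_pos: [0.468, 0.1697, 0.0234]
tool_rot: [0.0, 0.766, -0.643, -0.0]
contact_force: [-1.5, -1.5, 1.0]
gripper_width: -0.003
```

>>> move_arm([
  {"fingers":0,"translation":[2,0.3,0],"turn":0},
  {"fingers":0,"translation":[1,0.2,0],"turn":0},
  {"fingers":0,"translation":[0,0,0],"turn":0},
])

```text
t: 30.98
eef_pos: [0.4695, 0.1699, 0.0231]
tool_rot: [0.001, 0.766, -0.643, -0.001]
contact_force: [-6.9, -1.3, 5.5]
gripper_width: -0.003
```

```bash
python3 snap.py 25
```

```text
t 31.07 tcp [0.4695 0.1699 0.0231] deckxy -0.0813 -0.0013 yaw 0.174 w -0.0 F [-5.9 -0.6  5. ]
```

>>> move_arm([
  {"fingers":0,"translation":[-6,-1,0],"turn":0},
  {"fingers":0,"translation":[0,0,40],"turn":0},
  {"fingers":30,"translation":[0,0,50],"turn":0},
  {"fingers":62,"translation":[29,-34,0],"turn":0},
  {"fingers":62,"translation":[29,-34,0],"turn":0},
  {"fingers":62,"translation":[29,-34,0],"turn":0},
  {"fingers":62,"translation":[0,0,0],"turn":0},
])

```text
t: 31.95
eef_pos: [0.5548, 0.0633, 0.1134]
tool_rot: [-0.0, 0.764, -0.646, 0.001]
contact_force: [-0.1, -0.0, -0.3]
gripper_width: 0.725
```

```bash
python3 snap.py 26
```

```text
t 32.05 tcp [0.5523 0.0672 0.1133] deckxy -0.0174 -0.1167 yaw 0.173 w 61.9 F [-0.4  0.3 -0.1]
```

View pics/side26.png

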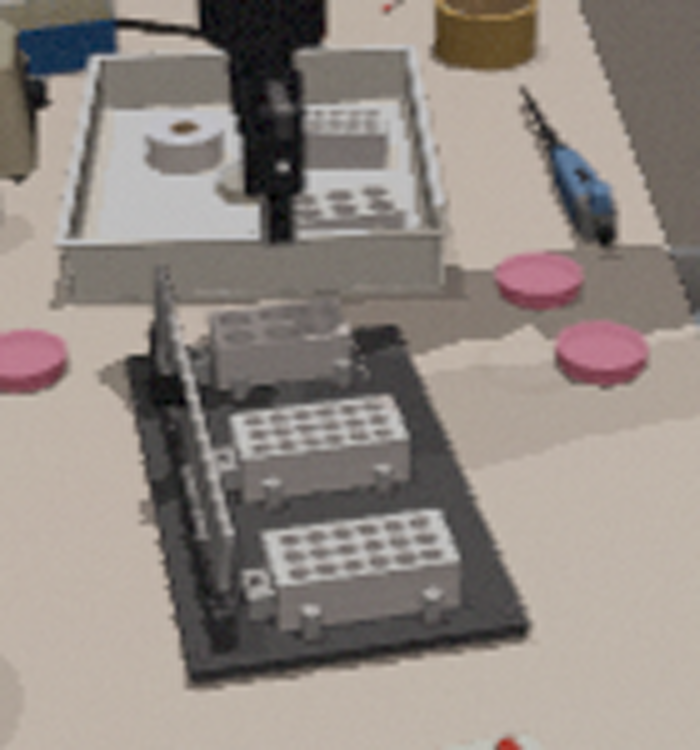

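View pics/top26.png

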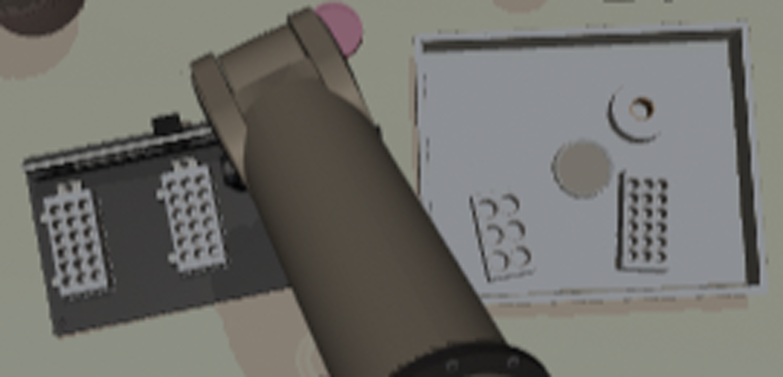

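Both nests look home; wide 1 is in the crate. Descend on wide 2.

>>> move_arm([
  {"fingers":62,"translation":[0,0,-40],"turn":0},
  {"fingers":62,"translation":[0,0,-30],"turn":0},
  {"fingers":62,"translation":[0,0,-20],"turn":0},
  {"fingers":62,"translation":[0,0,-4],"turn":0},
  {"fingers":62,"translation":[0,0,0],"turn":0},
])

```text
t: 32.67
eef_pos: [0.552, 0.0683, 0.0198]
tool_rot: [-0.0, 0.766, -0.643, -0.0]
contact_force: [0.0, 0.4, 0.6]
gripper_width: 0.725
```

>>> move_arm([
  {"fingers":30,"translation":[0,0,0],"turn":0},
  {"fingers":30,"translation":[0,0,0],"turn":0},
  {"fingers":30,"translation":[0,0,0],"turn":0},
  {"fingers":30,"translation":[0,0,0],"turn":0},
])

```text
t: 33.17
eef_pos: [0.5532, 0.067, 0.0209]
tool_rot: [-0.001, 0.766, -0.643, 0.001]
contact_force: [-1.2, -1.7, 5.6]
gripper_width: 0.531
```

>>> move_arm([
  {"fingers":30,"translation":[0,-1,20],"turn":0},
  {"fingers":30,"translation":[0,0,45],"turn":0},
  {"fingers":30,"translation":[0,0,45],"turn":0},
  {"fingers":30,"translation":[10,-48,0],"turn":0},
  {"fingers":30,"translation":[22,-48,0],"turn":0},
  {"fingers":30,"translation":[22,-48,0],"turn":0},
  {"fingers":30,"translation":[22,-47,0],"turn":0},
  {"fingers":30,"translation":[0,0,0],"turn":0},
])

```text
t: 34.17
eef_pos: [0.6286, -0.1311, 0.1294]
tool_rot: [0.001, 0.763, -0.646, 0.001]
contact_force: [-0.2, 0.1, -3.8]
gripper_width: 0.525
```

```bash
python3 snap.py 27
```

```text
t 34.27 tcp [ 0.6277 -0.1249  0.1293] deckxy 0.0237 -0.3189 yaw 0.172 w 44.6 F [-0.6  0.7 -2.2]
```

View pics/side27.png

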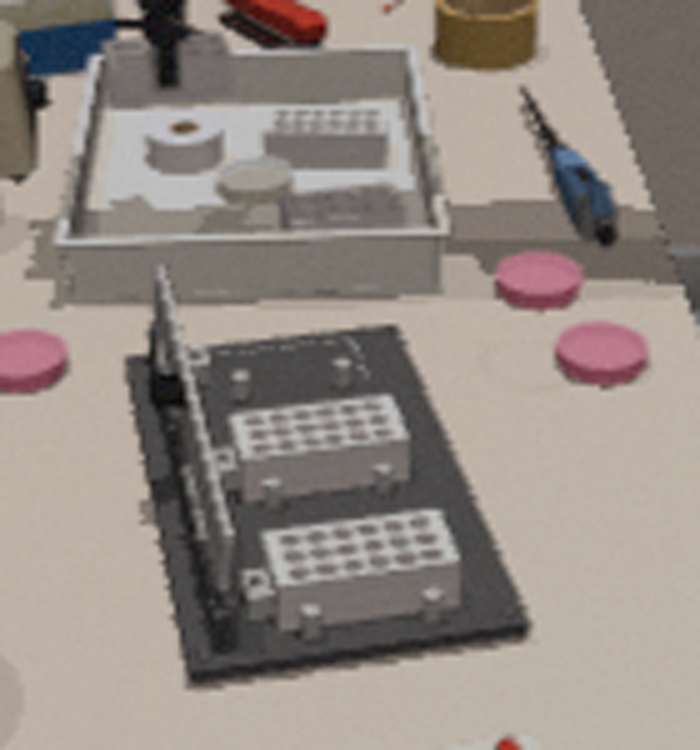

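>>> move_arm([
  {"fingers":30,"translation":[0,0,-45],"turn":0},
  {"fingers":30,"translation":[0,0,-45],"turn":0},
  {"fingers":30,"translation":[0,0,-20],"turn":0},
  {"fingers":30,"translation":[0,0,-7],"turn":0},
  {"fingers":30,"translation":[0,0,-1.5],"turn":0},
  {"fingers":30,"translation":[0,0,0],"turn":0},
])

```text
t: 35.02
eef_pos: [0.6293, -0.1247, 0.0124]
tool_rot: [-0.001, 0.766, -0.643, 0.001]
contact_force: [-0.2, 0.4, -3.0]
gripper_width: 0.527
```

>>> move_arm([
  {"fingers":62,"translation":[0,0,0],"turn":0},
  {"fingers":62,"translation":[0,0,0],"turn":0},
  {"fingers":62,"translation":[0,0,30],"turn":0},
  {"fingers":62,"translation":[0,0,50],"turn":0},
  {"fingers":66,"translation":[0,0,30],"turn":0},
])

```text
t: 35.65
eef_pos: [0.6294, -0.1248, 0.124]
tool_rot: [-0.001, 0.766, -0.643, 0.002]
contact_force: [0.9, 0.1, -0.2]
gripper_width: 0.774
```

```bash
python3 snap.py 28; python3 - <<'E'
from h import *
im=cv2.imread("pics/side28f.png");cv2.imwrite("pics/side28z.png",cv2.resize(im[165:225,225:315],None,fx=8,fy=8,interpolation=cv2.INTER_CUBIC))
c=(.5155,-.257,-.085)
print(((hull("side",*c,*TB,.004)-[225,165])*8).round(0).tolist())
print(((hull("top",*c,*TB,.004)-[140,130])*2.9).round(0).tolist())
E
```

```text
t 35.75 tcp [ 0.6311 -0.125   0.1257] deckxy 0.027 -0.3196 yaw 0.173 w 65.7 F [ 0.6 -1.1  0.9]
[[579.0, 184.0], [576.0, 226.0], [378.0, 223.0], [376.0, 167.0], [385.0, 127.0], [579.0, 129.0]]
[[669.0, 170.0], [666.0, 267.0], [659.0, 270.0], [613.0, 267.0], [616.0, 172.0], [621.0, 167.0]]
```

View pics/side28z.png

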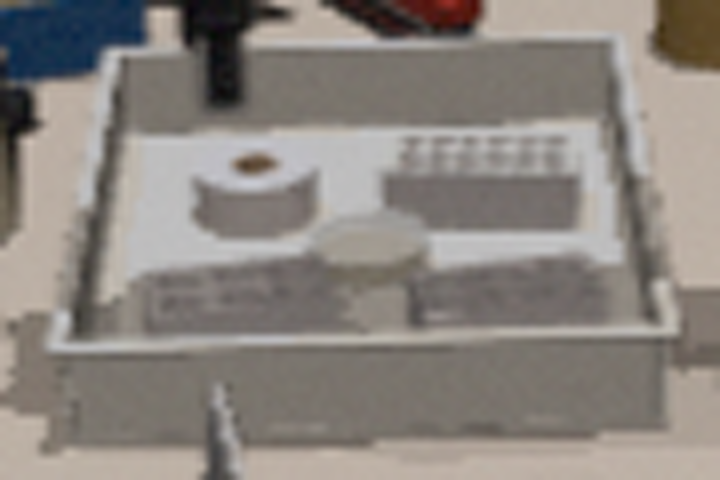

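>>> move_arm([
  {"fingers":66,"translation":[-29,-33,0],"turn":-0.12},
  {"fingers":66,"translation":[-29,-33,0],"turn":-0.13},
  {"fingers":66,"translation":[-29,-33,0],"turn":0},
  {"fingers":66,"translation":[-29,-33,0],"turn":0},
  {"fingers":66,"translation":[0,0,0],"turn":0},
])

```text
t: 36.38
eef_pos: [0.5087, -0.2606, 0.1203]
tool_rot: [-0.002, -0.677, 0.736, 0.0]
contact_force: [0.7, -0.2, 0.6]
gripper_width: 0.773
```

```bash
python3 snap.py 29
```

```text
t 36.48 tcp [ 0.512  -0.2567  0.1207] deckxy -0.1131 -0.4288 yaw 6.206 w 66.2 F [ 1.   0.7 -0.4]
```

View pics/side29.png

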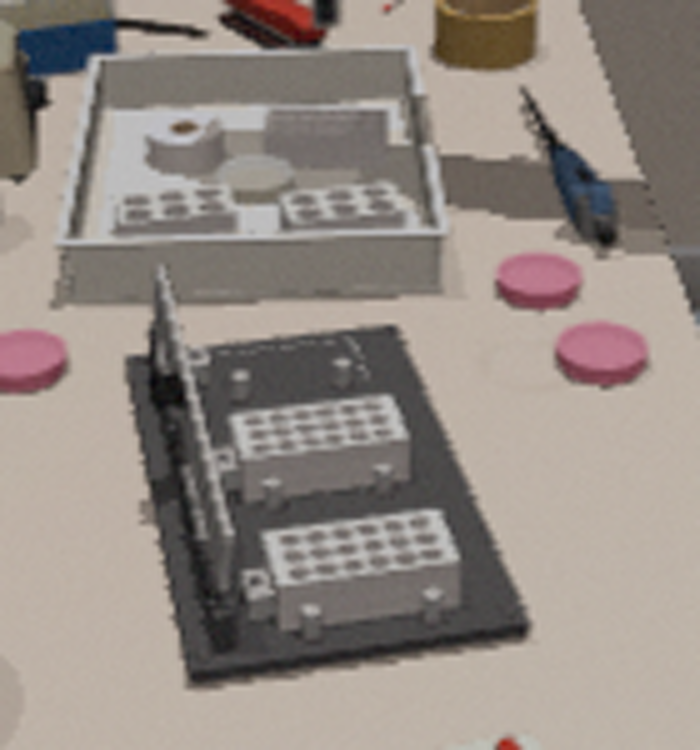

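Yaw −0.077; everything in place. Descend and grip.

>>> move_arm([
  {"fingers":66,"translation":[2,-1,-45],"turn":0},
  {"fingers":66,"translation":[0,0,-40],"turn":0},
  {"fingers":66,"translation":[0,0,-20],"turn":0},
  {"fingers":66,"translation":[0,0,-7],"turn":0},
  {"fingers":66,"translation":[0,0,0],"turn":0},
])

```text
t: 37.1
eef_pos: [0.5149, -0.2575, 0.0094]
tool_rot: [0.0, -0.68, 0.733, -0.0]
contact_force: [0.1, -1.3, 0.7]
gripper_width: 0.771
```

>>> move_arm([
  {"fingers":30,"translation":[0,0,0],"turn":0},
  {"fingers":30,"translation":[0,0,0],"turn":0},
  {"fingers":30,"translation":[0,0,0],"turn":0},
  {"fingers":30,"translation":[0,0,0],"turn":0},
])

```text
t: 37.6
eef_pos: [0.5153, -0.2585, 0.0106]
tool_rot: [0.0, -0.679, 0.734, -0.001]
contact_force: [-0.6, -1.0, 6.9]
gripper_width: 0.526
```

>>> move_arm([
  {"fingers":30,"translation":[0,0,30],"turn":0},
  {"fingers":30,"translation":[0,0,50],"turn":0},
  {"fingers":30,"translation":[0,0,45],"turn":0},
  {"fingers":30,"translation":[3,50,0],"turn":0.12},
  {"fingers":30,"translation":[4,50,0],"turn":0.131},
  {"fingers":30,"translation":[4,54,0],"turn":0},
  {"fingers":30,"translation":[4,54,0],"turn":0},
  {"fingers":30,"translation":[4,55,0],"turn":0},
  {"fingers":30,"translation":[4,55,0],"turn":0},
  {"fingers":30,"translation":[0,0,0],"turn":0},
])

```text
t: 38.85
eef_pos: [0.5368, 0.0666, 0.1346]
tool_rot: [-0.002, 0.769, -0.639, -0.001]
contact_force: [0.1, -0.4, -3.2]
gripper_width: 0.524
```

```bash
python3 snap.py 30
```

```text
t 38.95 tcp [0.5367 0.0606 0.134 ] deckxy -0.034 -0.1205 yaw 0.176 w 45.2 F [ 0.4 -0.5 -2.9]
```

View pics/side30.png

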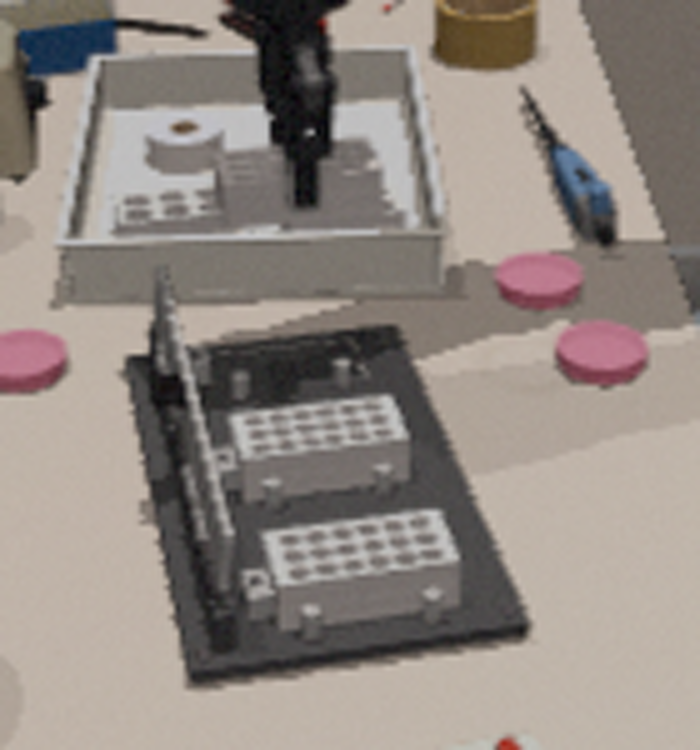

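>>> move_arm([
  {"fingers":30,"translation":[3,-1,-40],"turn":0},
  {"fingers":30,"translation":[0,0,-35],"turn":0},
  {"fingers":30,"translation":[0,0,-25],"turn":0},
  {"fingers":30,"translation":[0,0,-10],"turn":0},
  {"fingers":30,"translation":[0,0,-2],"turn":0},
  {"fingers":30,"translation":[0,0,0],"turn":0},
])

```text
t: 39.7
eef_pos: [0.5409, 0.059, 0.0228]
tool_rot: [-0.0, 0.766, -0.643, 0.001]
contact_force: [-0.4, -0.2, -2.8]
gripper_width: 0.524
```

```bash
python3 snap.py 31
```

```text
t 39.8 tcp [0.541  0.0592 0.0229] deckxy -0.03 -0.1226 yaw 0.174 w 44.6 F [ 0.1 -0.6 -1.8]
```

View pics/side31.png

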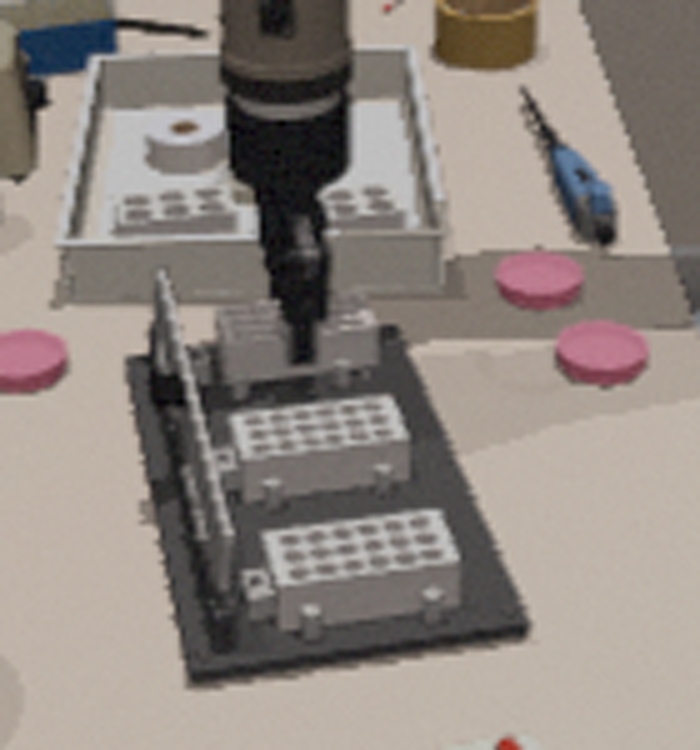

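>>> move_arm([
  {"fingers":30,"translation":[3,0.5,-1.5],"turn":0},
  {"fingers":30,"translation":[1.5,0.3,0],"turn":0},
  {"fingers":30,"translation":[-0.5,3,0],"turn":0},
  {"fingers":30,"translation":[-0.5,3,0],"turn":0},
  {"fingers":30,"translation":[0,0,0],"turn":0},
])

```text
t: 40.42
eef_pos: [0.544, 0.0663, 0.0207]
tool_rot: [-0.0, 0.766, -0.642, 0.0]
contact_force: [1.0, -1.7, -0.7]
gripper_width: 0.525
```

>>> move_arm([
  {"fingers":30,"translation":[2,0,0],"turn":0},
  {"fingers":30,"translation":[2,0,0],"turn":0},
  {"fingers":30,"translation":[0,0,0],"turn":0},
])

```text
t: 40.8
eef_pos: [0.544, 0.0663, 0.0206]
tool_rot: [0.003, 0.766, -0.642, -0.002]
contact_force: [-12.5, -1.0, 15.0]
gripper_width: 0.522
```

```bash
python3 snap.py 32
```

```text
t 40.9 tcp [0.544  0.0663 0.0206] deckxy -0.0258 -0.1162 yaw 0.176 w 44.6 F [-12.1  -1.1  14.4]
```

>>> move_arm([
  {"fingers":30,"translation":[-2,0,0],"turn":0},
  {"fingers":58,"translation":[0,0,0],"turn":0},
  {"fingers":58,"translation":[0,0,0],"turn":0},
  {"fingers":58,"translation":[-0.5,3,0],"turn":0},
  {"fingers":58,"translation":[-0.5,3,0],"turn":0},
  {"fingers":58,"translation":[0,1.5,0],"turn":0},
  {"fingers":58,"translation":[0,0,0],"turn":0},
])

```text
t: 41.78
eef_pos: [0.5447, 0.0726, 0.0204]
tool_rot: [0.0, 0.766, -0.643, 0.0]
contact_force: [0.6, -3.9, 0.5]
gripper_width: 0.681
```

```bash
python3 snap.py 33
```

```text
t 41.88 tcp [0.5447 0.0726 0.0204] deckxy -0.0239 -0.1101 yaw 0.174 w 58.2 F [ 0.5 -5.   0.9]
```

View pics/side33.png

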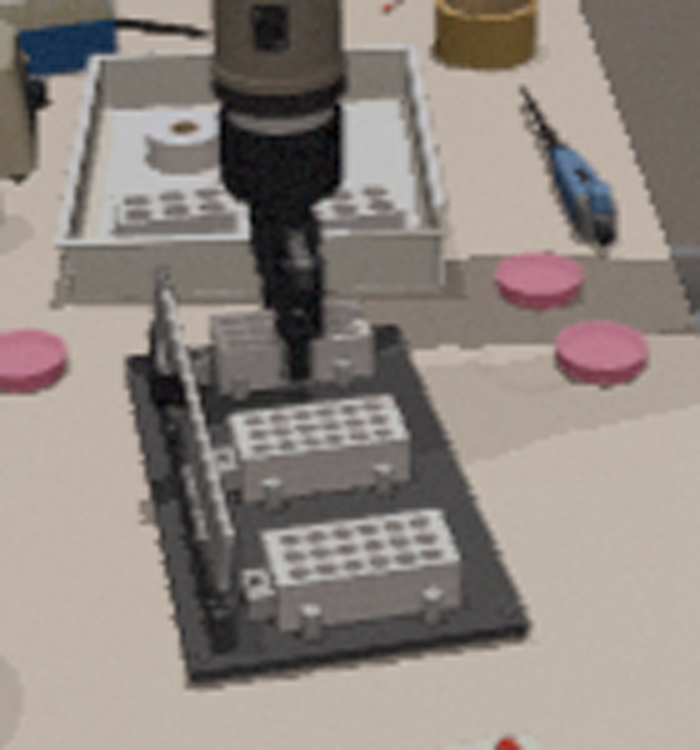

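Now the end push: expected contact at deck x ≈ −81.5.

>>> move_arm([
  {"fingers":58,"translation":[1,-7,0],"turn":0},
  {"fingers":64,"translation":[0,0,40],"turn":0},
  {"fingers":64,"translation":[0,0,20],"turn":0},
  {"fingers":0,"translation":[-34,-6,0],"turn":0},
  {"fingers":0,"translation":[-34,-6,0],"turn":0},
  {"fingers":0,"translation":[0,0,-20],"turn":0},
  {"fingers":0,"translation":[0,0,-30],"turn":0},
  {"fingers":0,"translation":[0,0,-8],"turn":0},
  {"fingers":0,"translation":[0,0,0],"turn":0},
])

```text
t: 43.0
eef_pos: [0.4775, 0.0551, 0.0223]
tool_rot: [0.0, 0.766, -0.642, -0.0]
contact_force: [-0.1, -0.2, 0.1]
gripper_width: -0.002
```

```bash
python3 snap.py 34
```

```text
t 43.1 tcp [0.4783 0.055  0.0231] deckxy -0.0924 -0.116 yaw 0.175 w -0.0 F [-0.5 -0.4 -0.8]
```

View pics/side34.png

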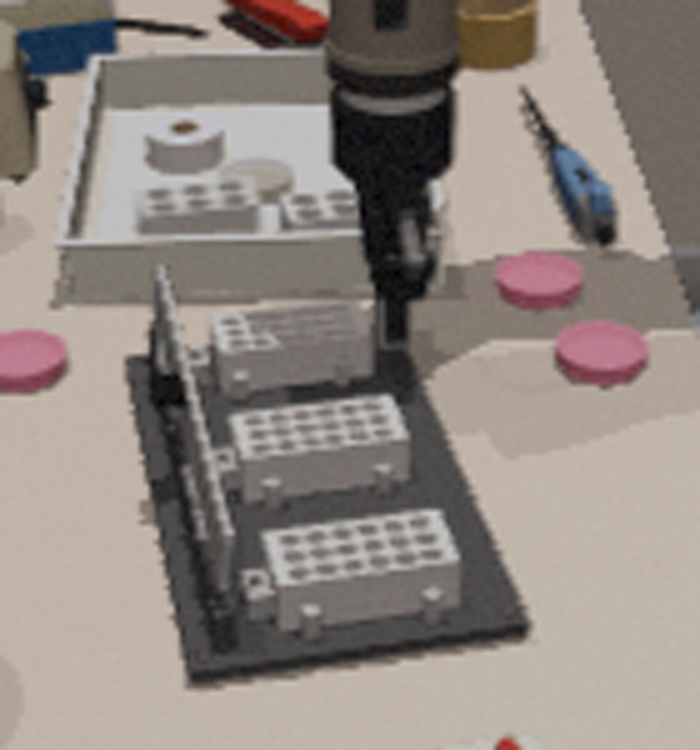

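>>> move_arm([
  {"fingers":0,"translation":[4,0.7,0],"turn":0},
  {"fingers":0,"translation":[4,0.7,0],"turn":0},
  {"fingers":0,"translation":[2,0.3,0],"turn":0},
  {"fingers":0,"translation":[0,0,0],"turn":0},
])

```text
t: 43.6
eef_pos: [0.4869, 0.0561, 0.0223]
tool_rot: [0.001, 0.766, -0.643, -0.0]
contact_force: [-3.9, -0.8, 4.7]
gripper_width: 0.002
```

>>> move_arm([
  {"fingers":0,"translation":[2,0.3,0],"turn":0},
  {"fingers":0,"translation":[1.5,0.2,0],"turn":0},
  {"fingers":0,"translation":[0,0,0],"turn":0},
])

```text
t: 43.98
eef_pos: [0.4898, 0.0565, 0.0221]
tool_rot: [0.001, 0.766, -0.643, -0.001]
contact_force: [-6.1, -1.1, 4.3]
gripper_width: 0.003
```

```bash
python3 snap.py 35
```

```text
t 44.08 tcp [0.4898 0.0565 0.0221] deckxy -0.0808 -0.1165 yaw 0.175 w 0.3 F [-5.9 -0.6  4. ]
```

View pics/side35.png

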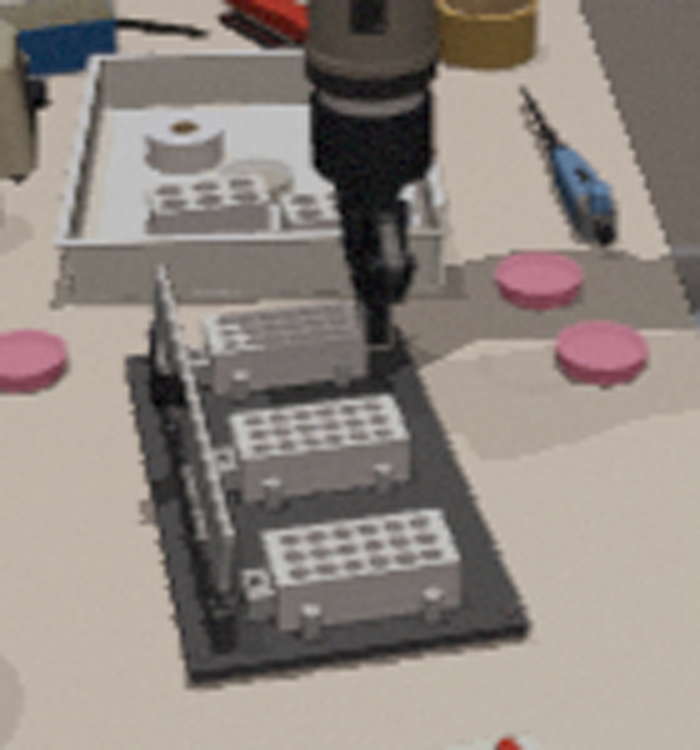

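>>> move_arm([
  {"fingers":0,"translation":[1.5,0.3,0.3],"turn":0},
  {"fingers":0,"translation":[1.5,0.3,0],"turn":0},
  {"fingers":0,"translation":[0,0,0],"turn":0},
])

```text
t: 44.45
eef_pos: [0.4898, 0.0565, 0.0219]
tool_rot: [0.004, 0.766, -0.643, -0.002]
contact_force: [-13.9, -1.1, 10.3]
gripper_width: 0.005
```

```bash
python3 snap.py 36
```

```text
t 44.55 tcp [0.4898 0.0565 0.0219] deckxy -0.0808 -0.1165 yaw 0.175 w 0.0 F [-13.   -0.8  10. ]
```

View pics/side36.png

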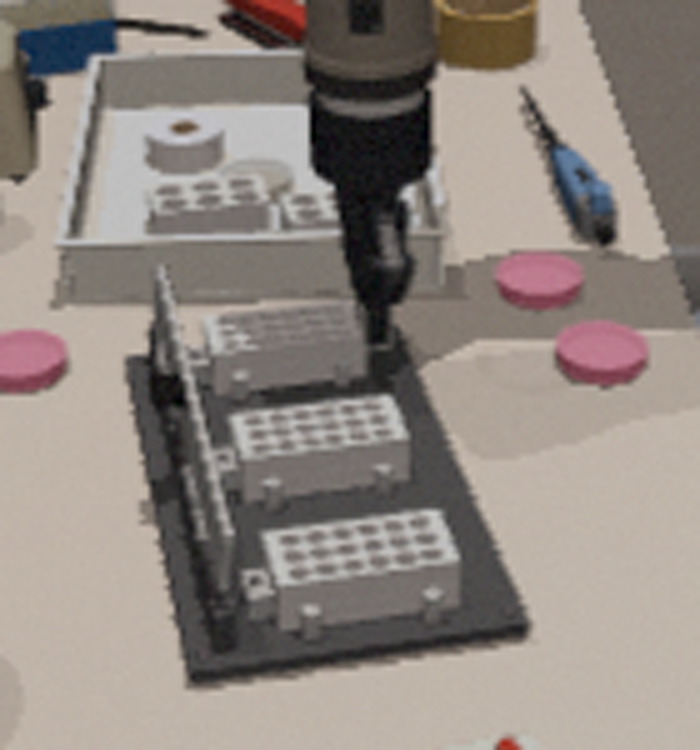

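>>> move_arm([
  {"fingers":0,"translation":[-6,-1,0],"turn":0},
  {"fingers":0,"translation":[0,0,50],"turn":0},
  {"fingers":0,"translation":[0,0,60],"turn":0},
  {"fingers":0,"translation":[0,-60,40],"turn":0},
  {"fingers":0,"translation":[0,-60,0],"turn":0},
  {"fingers":0,"translation":[0,-60,0],"turn":0},
  {"fingers":0,"translation":[0,-60,0],"turn":0},
  {"fingers":0,"translation":[0,-60,0],"turn":0},
])

```text
t: 45.55
eef_pos: [0.4892, -0.2381, 0.1681]
tool_rot: [-0.001, 0.766, -0.643, 0.002]
contact_force: [1.8, 0.1, 1.1]
gripper_width: 0.002
```

```bash
python3 snap.py 37; python3 - <<'E'
from h import *
im=cv2.imread("pics/side37f.png");cv2.imwrite("pics/side37z.png",cv2.resize(im[210:300,240:330],None,fx=8,fy=6.6,interpolation=cv2.INTER_CUBIC))
im=cv2.imread("pics/top37f.png");cv2.imwrite("pics/top37z.png",cv2.resize(im[160:250,145:270],None,fx=6.4,fy=6.4,interpolation=cv2.INTER_CUBIC))
E
```

```text
t 45.65 tcp [ 0.4877 -0.2443  0.1677] deckxy -0.1348 -0.4124 yaw 0.164 w -0.2 F [ 0.3  0.  -0.6]
```

View pics/side37z.png

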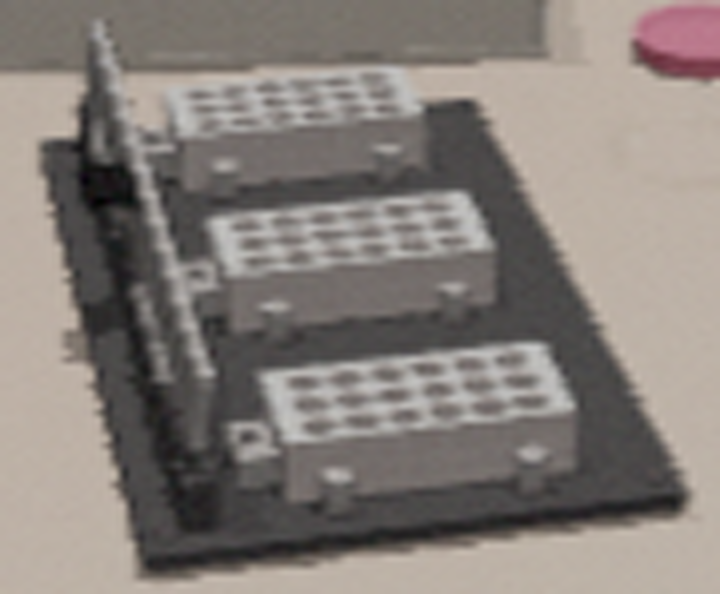

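View pics/top37z.png

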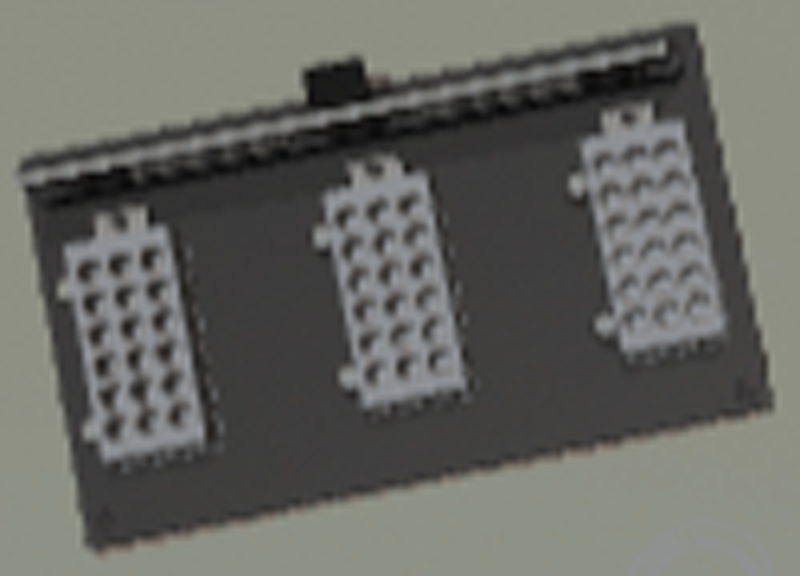

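View pics/side37.png

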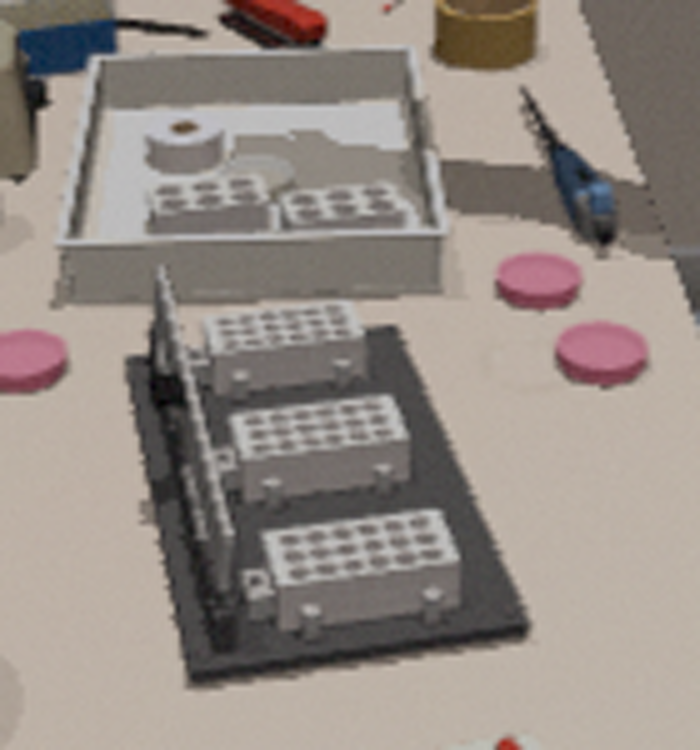

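>>> move_arm([
  {"fingers":0,"translation":[20,56,0],"turn":0.01},
  {"fingers":0,"translation":[20,56,0],"turn":0},
  {"fingers":0,"translation":[20,56,0],"turn":0},
  {"fingers":0,"translation":[20,56,0],"turn":0},
  {"fingers":0,"translation":[20,56,0],"turn":0},
  {"fingers":0,"translation":[20,56,0],"turn":0},
  {"fingers":0,"translation":[20,56,0],"turn":0},
  {"fingers":0,"translation":[20,56,0],"turn":0},
  {"fingers":0,"translation":[0,0,0],"turn":0},
])

```text
t: 46.78
eef_pos: [0.6481, 0.2207, 0.1676]
tool_rot: [-0.003, 0.772, -0.636, -0.001]
contact_force: [-0.4, -0.3, 0.7]
gripper_width: 0.001
```

```bash
python3 snap.py 38
```

```text
t 46.88 tcp [0.6483 0.2135 0.1672] deckxy 0.1024 0.0107 yaw 0.186 w -0.1 F [ 0.2 -0.5  0.1]
```

View pics/side38.png

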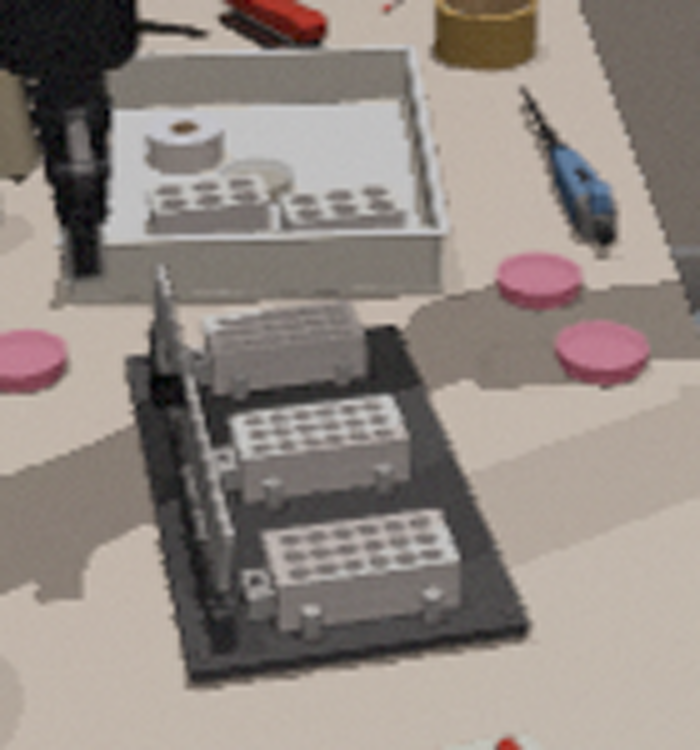

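```bash
python3 - <<'E'
from h import *
c,s=np.cos(.1736),np.sin(.1736)
for th in(1.2,1.35,1.5,1.65):
    q=[]
    for x,z in((-33.5,22.5),(-33.5,2.5),(-37.5,22.5)):
        X=54+x*np.cos(th)+z*np.sin(th);Z=48-x*np.sin(th)+z*np.cos(th)
        q.append([.5493+c*X/1e3,.1852+s*X/1e3,Z/1e3])
    q=np.array(q);print(th,((proj("side",q)-[220,160])*5).round(0).tolist(),((proj("top",q)-[145,160])*6.4).round(0).tolist())
E
```

```text
1.2 [[166.0, 377.0], [200.0, 384.0], [168.0, 371.0]] [[338.0, 78.0], [348.0, 123.0], [337.0, 80.0]]
1.35 [[156.0, 381.0], [191.0, 383.0], [157.0, 375.0]] [[336.0, 66.0], [346.0, 112.0], [335.0, 66.0]]
1.5 [[146.0, 386.0], [182.0, 384.0], [146.0, 380.0]] [[335.0, 55.0], [344.0, 100.0], [333.0, 54.0]]
1.65 [[138.0, 392.0], [173.0, 385.0], [137.0, 386.0]] [[334.0, 45.0], [342.0, 89.0], [332.0, 43.0]]
```

>>> move_arm([
  {"fingers":0,"translation":[-2,-11,-25],"turn":-0.01},
  {"fingers":0,"translation":[0,0,-30],"turn":0},
  {"fingers":0,"translation":[0,0,0],"turn":0},
])

```text
t: 47.25
eef_pos: [0.6448, 0.1983, 0.1102]
tool_rot: [0.002, 0.765, -0.644, -0.001]
contact_force: [0.3, -0.4, 0.7]
gripper_width: -0.001
```

>>> move_arm([
  {"fingers":0,"translation":[1,1,-20],"turn":0},
  {"fingers":0,"translation":[0,0,-10],"turn":0},
  {"fingers":0,"translation":[0,0,0],"turn":0},
])

```text
t: 47.62
eef_pos: [0.6466, 0.2022, 0.0816]
tool_rot: [0.001, 0.766, -0.643, -0.0]
contact_force: [-0.7, 0.5, 0.6]
gripper_width: -0.004
```

```bash
python3 snap.py 39
```

```text
t 47.73 tcp [0.6473 0.2026 0.0827] deckxy 0.0996 0.0002 yaw 0.175 w -0.1 F [ 0.4 -0.4  0.4]
```

View pics/side39.png

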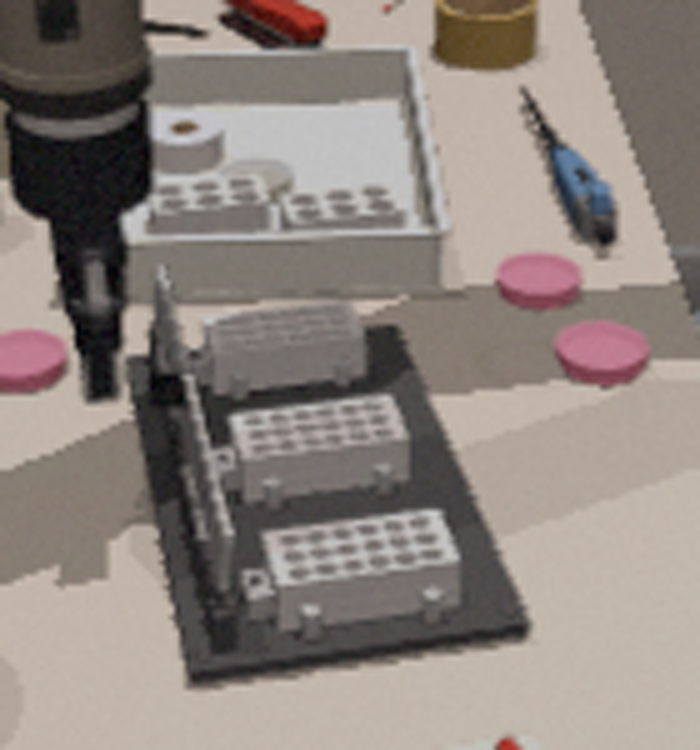

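>>> move_arm([
  {"fingers":0,"translation":[-8,-1.4,-2],"turn":0},
  {"fingers":0,"translation":[-8,-1.4,0],"turn":0},
  {"fingers":0,"translation":[-5.5,-1,2],"turn":0},
  {"fingers":0,"translation":[-5.5,-1,1.5],"turn":0},
  {"fingers":0,"translation":[-6,-1,1],"turn":0},
  {"fingers":0,"translation":[-6,-1,0],"turn":0},
])

```text
t: 48.48
eef_pos: [0.6078, 0.1955, 0.085]
tool_rot: [-0.0, 0.766, -0.643, 0.0]
contact_force: [1.6, -0.2, 0.9]
gripper_width: -0.0
```

```bash
python3 snap.py 40
```

```text
t 48.58 tcp [0.6071 0.1954 0.0848] deckxy 0.0587 0.0 yaw 0.175 w 0.0 F [-0.1  0.3 -0.4]
```

View pics/side40.png

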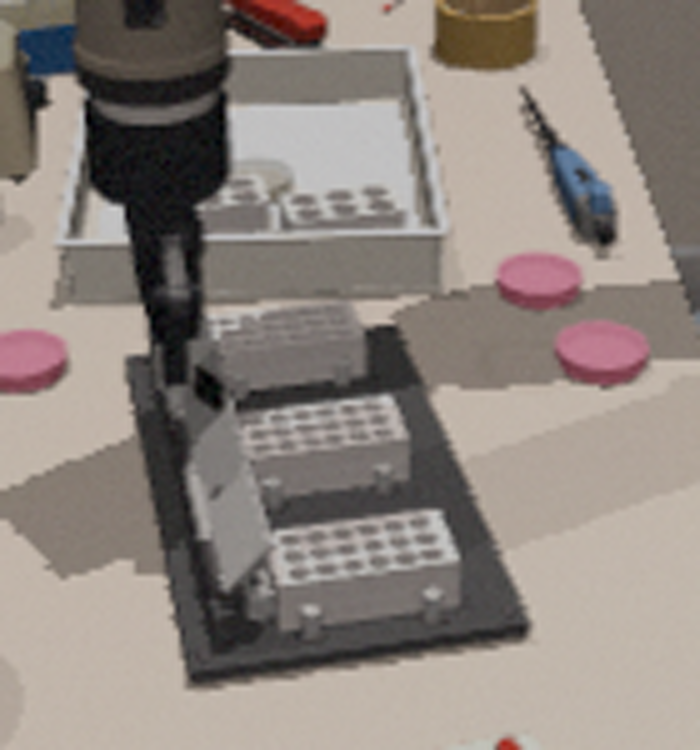

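>>> move_arm([
  {"fingers":0,"translation":[-5,-0.9,-1],"turn":0},
  {"fingers":0,"translation":[-5,-0.9,-2],"turn":0},
  {"fingers":0,"translation":[-5,-0.9,-3],"turn":0},
  {"fingers":0,"translation":[0,0,0],"turn":0},
])

```text
t: 49.08
eef_pos: [0.5921, 0.1927, 0.0783]
tool_rot: [0.001, 0.766, -0.643, -0.0]
contact_force: [0.1, 0.2, 0.0]
gripper_width: -0.001
```

```bash
python3 snap.py 41
```

```text
t 49.17 tcp [0.5926 0.1928 0.0785] deckxy 0.044 -0.0 yaw 0.175 w -0.2 F [ 0.2 -0.2  0.3]
```

View pics/side41.png

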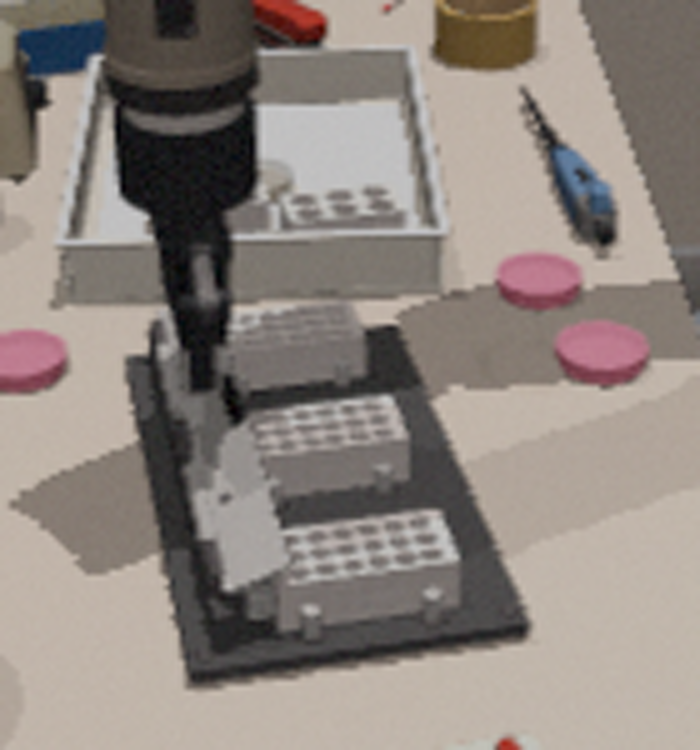

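>>> move_arm([
  {"fingers":0,"translation":[2,0,18],"turn":0},
  {"fingers":0,"translation":[-12,-2,0],"turn":0},
  {"fingers":0,"translation":[-9,-1.5,0],"turn":0},
  {"fingers":0,"translation":[0,0,-8],"turn":0},
  {"fingers":0,"translation":[0,0,-8],"turn":0},
  {"fingers":0,"translation":[0,0,-6],"turn":0},
  {"fingers":0,"translation":[0,0,-3],"turn":0},
  {"fingers":0,"translation":[0,0,0],"turn":0},
])

```text
t: 50.18
eef_pos: [0.5743, 0.1894, 0.0713]
tool_rot: [-0.0, 0.766, -0.643, -0.0]
contact_force: [0.3, 0.8, 0.0]
gripper_width: -0.002
```

```bash
python3 snap.py 42
```

```text
t 50.27 tcp [0.5747 0.1894 0.0718] deckxy 0.0257 -0.0002 yaw 0.175 w 0.3 F [ 0.1 -0.3  1. ]
```

View pics/side42.png

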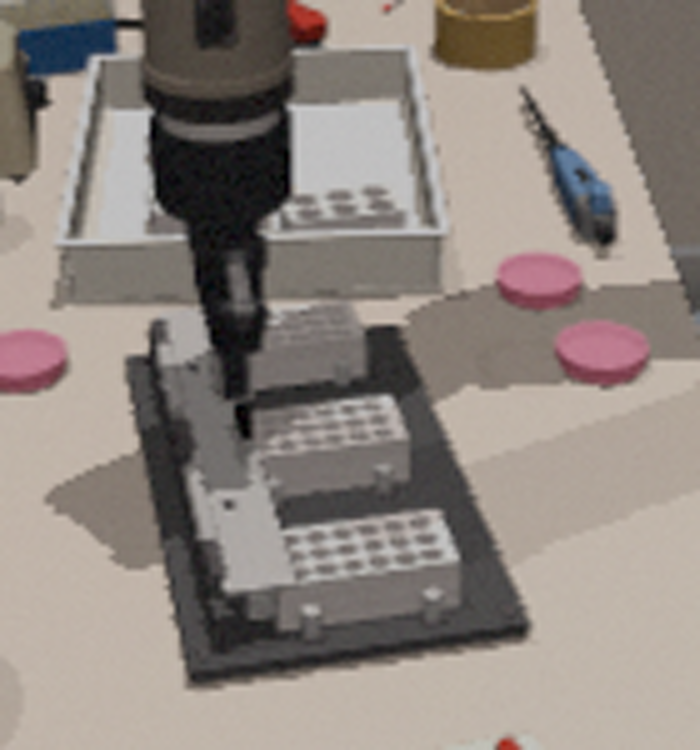

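>>> move_arm([
  {"fingers":0,"translation":[0,0,-2],"turn":0},
  {"fingers":0,"translation":[0,0,-2],"turn":0},
  {"fingers":0,"translation":[0,0,0],"turn":0},
])

```text
t: 50.65
eef_pos: [0.5749, 0.1896, 0.0704]
tool_rot: [-0.0, 0.766, -0.643, 0.001]
contact_force: [-6.0, -2.4, 20.0]
gripper_width: -0.001
```

>>> move_arm([
  {"fingers":0,"translation":[0,0,-1.5],"turn":0},
  {"fingers":0,"translation":[0,0,0],"turn":0},
])

```text
t: 50.9
eef_pos: [0.575, 0.1896, 0.0702]
tool_rot: [-0.0, 0.766, -0.643, 0.001]
contact_force: [-9.3, -5.0, 30.5]
gripper_width: -0.006
```

>>> move_arm([
  {"fingers":0,"translation":[0,0,5],"turn":0},
  {"fingers":0,"translation":[0,0,30],"turn":0},
  {"fingers":0,"translation":[-5,0,60],"turn":0},
  {"fingers":0,"translation":[-10,-60,10],"turn":0},
  {"fingers":0,"translation":[-10,-60,0],"turn":0},
  {"fingers":0,"translation":[-10,-60,0],"turn":0},
  {"fingers":0,"translation":[-10,-60,0],"turn":0},
  {"fingers":0,"translation":[-10,-60,0],"turn":0},
  {"fingers":0,"translation":[-10,-60,0],"turn":0},
  {"fingers":0,"translation":[-10,-60,0],"turn":0},
])

```text
t: 52.15
eef_pos: [0.4988, -0.2326, 0.1716]
tool_rot: [-0.0, 0.766, -0.643, 0.0]
contact_force: [0.4, 0.5, -0.4]
gripper_width: -0.001
```

```bash
python3 snap.py 43; python3 - <<'E'
from h import *
im=cv2.imread("pics/side43f.png");cv2.imwrite("pics/side43z.png",cv2.resize(im[210:300,240:330],None,fx=8,fy=6.6,interpolation=cv2.INTER_CUBIC))
im=cv2.imread("pics/top43f.png");cv2.imwrite("pics/top43z.png",cv2.resize(im[160:250,145:270],None,fx=6.4,fy=6.4,interpolation=cv2.INTER_CUBIC))
E
```

```text
t 52.25 tcp [ 0.4966 -0.2393  0.1711] deckxy -0.1253 -0.409 yaw 0.163 w -0.0 F [ 0.3 -0.2  0. ]
```

View pics/side43z.png

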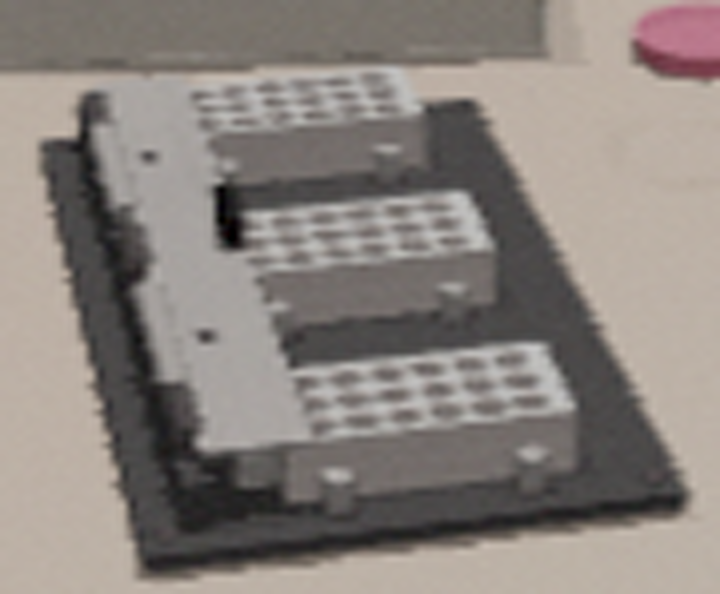

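View pics/top43z.png

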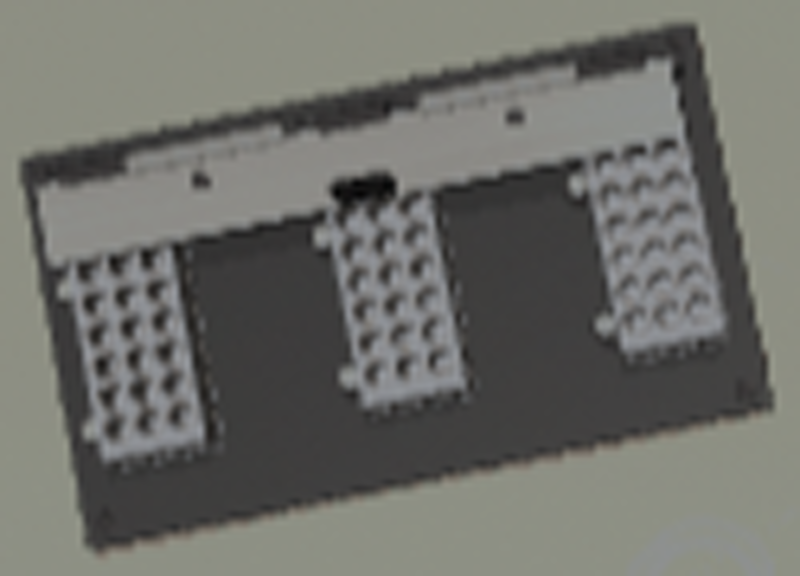

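View pics/side43.png

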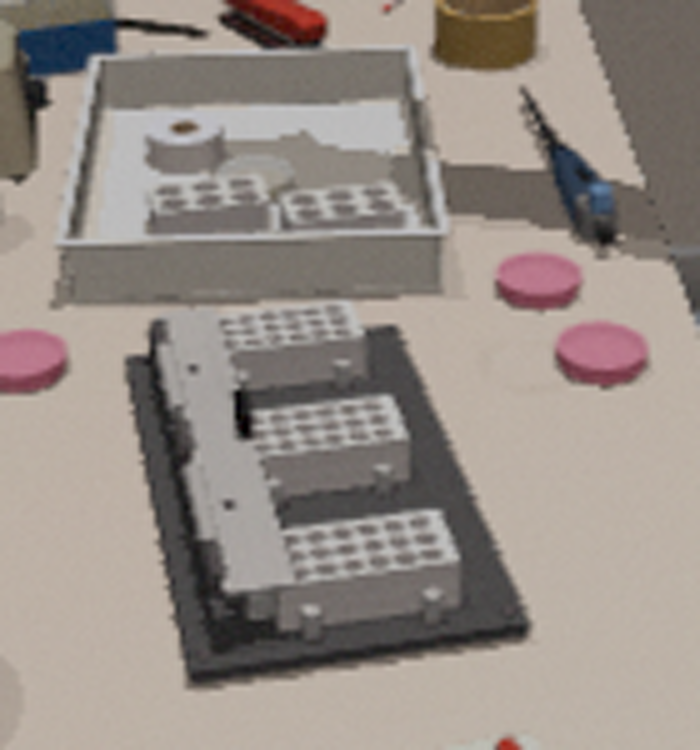

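View pics/top43f.png

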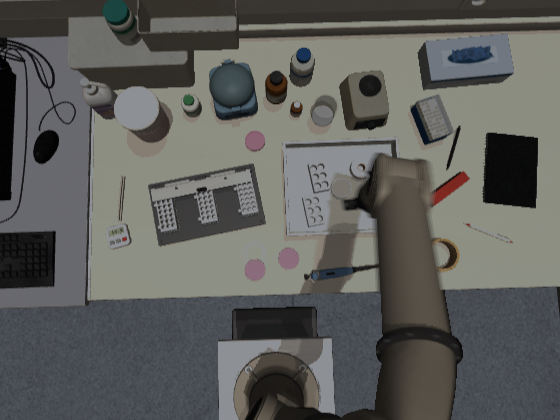

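```bash
python3 - <<'E'
from h import *
a=cv2.imread("pics/top43f.png")[130:245,275:410];b=cv2.imread("pics/side43f.png")[165:225,225:315]
cv2.imwrite("pics/cr43t.png",cv2.resize(a,None,fx=5,fy=5,interpolation=cv2.INTER_CUBIC));cv2.imwrite("pics/cr43s.png",cv2.resize(b,None,fx=8,fy=8,interpolation=cv2.INTER_CUBIC))
read_camera("top")
for n,d,z in(("block0",TB,.014),("wide0",WB,.004)):
    for q in boxes("top",n,d,z):
        p=q[2];c,s=np.cos(.1736),np.sin(.1736);v=p[:2]-[.5493,.1852];print(n,*q,"deck",(c*v[0]+s*v[1]).round(4),(-s*v[0]+c*v[1]).round(4))
E
```

```text
block0 0.88 517 [0.543  0.0668 0.193  0.2434] deck -0.0267 -0.1155
block0 0.85 585 [0.5004 0.2931 0.1682 0.2328] deck -0.0295 0.1147
block0 0.59 531 [0.5234 0.1798 0.1675 0.2792] deck -0.0264 -0.0008
wide0 0.91 522 [ 0.5047 -0.1192  0.2062  0.111 ] deck -0.0965 -0.2921
wide0 0.67 505 [ 0.5993 -0.1393  0.1625  0.1675] deck -0.0068 -0.3283
```

View pics/cr43t.png

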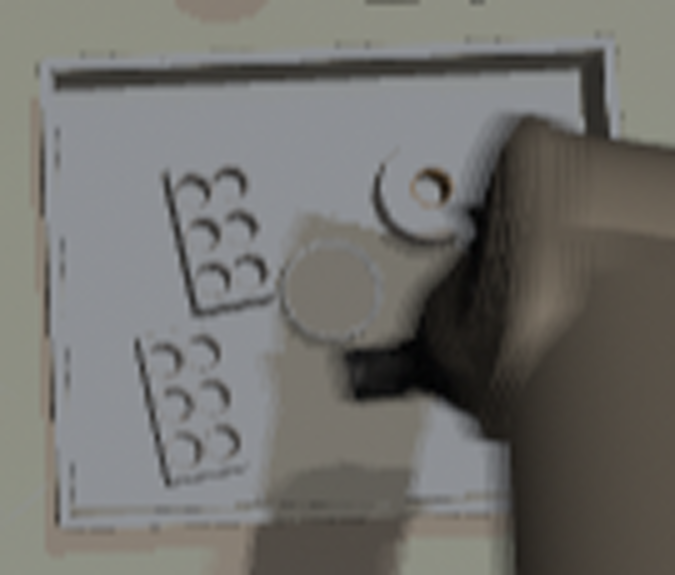

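View pics/cr43s.png

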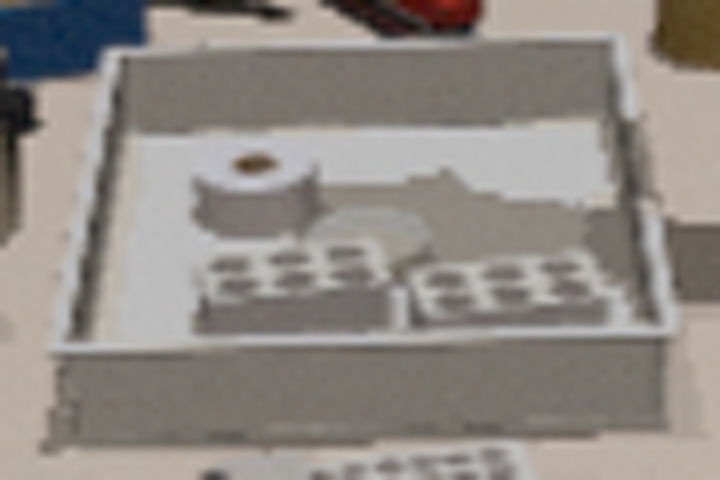

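```bash
python3 - <<'E'
from station import *
print(get_obs()["t"]);print(hand_in())
E
```

```text
52.4
the job is handed in; nothing more can be done
None
```

I changed the deck over and handed the job in at about 52 s, well inside the 210 s limit. No verdict came back.

**What I did**
- I swung the keeper bar up to about 1.45 rad.
- I seated the three tube blocks in their own nests, one each in left, middle and right. After releasing each, I pushed it in +y against its two dowels and in +x against its end stop.
- I put the two wide-bore blocks on the crate floor.
- I swung the keeper bar back down and pressed it onto its stop. It went solid at 70.3 mm against the nominal 70.5 mm, at about 30 N.

**Last checks**
- **Tube blocks:** Each one stopped moving at its end stop under 7–14 N. The right-hand one had stuck about 3 mm short and needed a firmer push. The stop readings for the three nests (−81.7, −81.3, −80.8 mm) lie on a straight line, which fits a small error in my estimate of the deck's angle.
- **Pictures:** They show all three tube blocks against their dowels with the bar level over them. Both wide-bore blocks lie flat in the crate, with the label roll and petri dish still inside.
- **Bench items:** The timer and forceps look unmoved in the final picture. I did not check the marker there, but the arm was never near it.

**What disagreed**
- A wide-bore block in the crate was knocked a few centimetres aside partway through. It stayed flat on the floor and I left it.
- The outline fits of the seated blocks scattered by 3–6 mm in x because the bar hides part of them. I relied on the contact readings and dowel positions instead.

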